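Pack the bushes airtight and check the seam

TASK

Put every bush from the bench into the blue tub, lay the lid on it and then press down around the lid's edge, corner by corner, until the gasket is fully home all round. Then take the stylus from its stand and run its tip slowly (about 3 cm a second) along the bottom of the seam groove on the tub's near long side, from the left end to the right end, to check that the joint is closed, and put the stylus back upright in its stand. Leave the tin and the oil stone alone.

Things in the scene. Friction and masses are not known exactly. Their poses are not given: they have to be found in the camera images.
- tub: fixed blue open tub, 156 (x) x 216 (y) x 62 mm; origin under its centre, x to its far side, y to its left. Floor 4 mm thick, cavity 110 x 170 mm, walls 19 mm up to z = 54 mm. An orange gasket lies on the inner wall tops; outside it a groove floor at z = 54 mm, then a lip 4 mm thick up to z = 62 mm. With the lid on, a seam groove 12 mm wide, 8 mm deep stays open between lid edge and lip
- seam_left (a point): point on the floor of the near (tub's -x) seam groove, in mid-groove (tub x -68.5 mm), near its left (+y) end, 75 mm from the middle of that side
- seam_right (a point): the same near the right (-y) end; the straight seam to follow runs from seam_left to seam_right, 150 mm
- lid: loose grey lid, 0.3 kg, plate 124 (x) x 184 (y) x 10 mm; origin at the centre of the plate's underside, z up. Four round-ended bosses (16 mm thick) 14 mm long below it drop into the tub cavity's corners with 3 mm play; it fits either way round. It starts on the bench, standing on its bosses. Its underside is 60 mm above the tub's underside on the free gasket, 54 mm fully home
- lid_handle (a point): point to grip on the lid's black bar handle, which stands on the middle of the lid: 18 mm thick (lid x), 64 mm long (lid y), 32 mm tall, top 42 mm above the plate's underside; this point is 22 mm above the plate's top face
- stylus_grip (a point): centre of the orange square handle (22 x 22 mm, 70 mm tall) of a loose upright stylus, 80 g. Round the handle foot: a black collar 34 mm in diameter, 4 mm thick; below it a steel shank 14 mm in diameter, 16 mm long, an 8 mm taper and a needle 5 mm in diameter; the tip is 75 mm below this point. It starts upright in its stand
- stylus_tip (a point): lowest point of the stylus, 40 mm below the handle's lower end
- stylus: the stylus; origin at its tip, z up its length towards the handle
- stand: aluminium stylus stand fixed to the bench, 50 x 50 x 48 mm, origin under its centre, with a chamfered upright square hole 22 x 22 mm, 44 mm deep in its top. The stylus collar rests on the top, its tip then 8 mm above the bench
- stand_mouth (a point): centre of the hole's mouth, on the stand's top face
- bush_bronze_c (a point): centre (half-way up) of a bronze flanged bush with a bore, body 36 mm diameter, 30 mm tall overall, flange 45 mm diameter and 8 mm thick at the bottom; its z axis points up out of the flange. It stands on its flange on the bench at the start. May be absent (None).
- bush_steel_c (a point): centre (half-way up) of a tall grey steel flanged bush with a bore, body 30 mm diameter, 34 mm tall overall, flange 38 mm diameter and 8 mm thick at the bottom; its z axis points up out of the flange. It stands on its flange on the bench at the start. May be absent (None).
- tray_bush_a_c (a point): centre (half-way up) of a short grey steel flanged bush with a bore, body 28 mm diameter, 24 mm tall overall, flange 35 mm diameter and 6 mm thick at the bottom; its z axis points up out of the flange. It stands on its flange on the bench at the start. May be absent (None).
- tray_bush_b_c (a point): centre (half-way up) of a short bronze flanged bush with a bore, body 28 mm diameter, 24 mm tall overall, flange 35 mm diameter and 6 mm thick at the bottom; its z axis points up out of the flange. It stands on its flange on the bench at the start. May be absent (None).
- tin_screws: bystander: dark blue round tin with a wooden-coloured lid, 73 mm across, 45 mm tall, origin under its centre
- oil_stone: bystander: dark oblong oil stone 50 x 150 x 26 mm, origin under its centre
- lid_pad_0 (a point): yellow disc 20 mm across on the lid's top face near one corner, at lid x -43 mm, y +72 mm: press here
- gasket_0 (a joint): how far (m) the gasket's near left quarter (tub x -, y +) is pressed down: about 0 free, 0.006 fully home. It yields to about 9 N, and stays where it is pushed; the rigid lid rocks while single corners are pressed
- lid_pad_1 (a point): yellow disc 20 mm across on the lid's top face near one corner, at lid x -43 mm, y -72 mm: press here
- gasket_1 (a joint): how far (m) the gasket's near right quarter (tub x -, y -) is pressed down: about 0 free, 0.006 fully home. It yields to about 9 N, and stays where it is pushed; the rigid lid rocks while single corners are pressed
- lid_pad_2 (a point): yellow disc 20 mm across on the lid's top face near one corner, at lid x +43 mm, y +72 mm: press here
- gasket_2 (a joint): how far (m) the gasket's far left quarter (tub x +, y +) is pressed down: about 0 free, 0.006 fully home. It yields to about 9 N, and stays where it is pushed; the rigid lid rocks while single corners are pressed
- lid_pad_3 (a point): yellow disc 20 mm across on the lid's top face near one corner, at lid x +43 mm, y -72 mm: press here
- gasket_3 (a joint): how far (m) the gasket's far right quarter (tub x +, y -) is pressed down: about 0 free, 0.006 fully home. It yields to about 9 N, and stays where it is pushed; the rigid lid rocks while single corners are pressed

How it is judged:
By the outcome, as a careful person would: the job done as asked, in the order asked, and still so for the second after the job is handed in, with the robot touching nothing.
Of bush_bronze, bush_steel, tray_bush_a, tray_bush_b only 2 to 4 are there at a start; the rules pass over those that are not, and their reading is None.
At some moment in a run one of bush_bronze, bush_steel, tray_bush_a, tray_bush_b may be knocked a few centimetres aside while the robot is not near it.
Once in a run the grip may slacken for a moment while it holds something.
It also fails if it takes over 210 s, if anything falls off the work surface, if the arm or the gripper's body presses on something with over 40 N, if the wrist force passes 120 N, or if a joint passes its speed limit or range.

ROBOT

A 6-joint arm with a two-finger parallel gripper is mounted at the origin on a cart in front of the work surface, level with it; the furniture and walls round the work are solid. World frame = base frame: x ahead of the robot, y to its left, z up, the work surface at z = 0. Lengths are in m, angles in rad, forces in N, time in s.
With the tool pointing down it reaches from about 0.35 to 0.975 m from the base axis. Payload 4.9 kg.
Tool frame: the origin (TCP) lies between the finger pads; the fingertips stand 25 mm ahead of it and the grasp point (between the pads) lies 6 mm ahead of it; z points along the fingers, y is the line along which they close (so a half turn about z gives the same grasp; the last joint's range is limited). The gripper opens to 85 mm and grips with 20 to 120 N. Pads are 22 mm wide; open, the fingers measure 114 mm over their backs; the gripper's body (76 mm by 85 mm) begins 54 mm behind the grasp point. The pads swing forward as they close: fully open they stand 13 mm farther back than shut.
Start: joints at [-1.441, 0.053, 1.613, -0, 1.476, -0.119], TCP at [0.154, -0.606, 0.256] pointing down, gripper open.
Joint ranges: [-3.01, 3.01], [-1.01, 2.22], [0.06, 2.58], [-1.02, 4.17], [0.09, 2.62], [-3.14, 3.14]. Speed limits (rad/s): [2.57, 2.57, 3.14, 3.14, 3.14, 3.14].

INTERFACE

Orientations are given as a unit quaternion [w, x, y, z].
In Python, from plant import manip gives the robot as it stands.
- The arm moves only by the shell command python3 -m inch 'ROWS'. ROWS is JSON, a list of rows, each a list of 3 entries, a list of its own where there are three numbers: the shift along the tool's x, y, z in m, then the turn, a rotation vector about the tool's x, y, z in rad, then the opening, from 0 (shut) to 1 (fully open). A call has 1 to 8 rows; each row shifts and turns the commanded pose from where the row before left it, along the tool's axes as they then stand; what a row does not reach is not made up. A row lasts 1/10 s, in which the tool goes at most 50 mm and 8.59 degrees, less where a joint would pass 70% of its speed; a pose out of reach is approached as far as the arm can. A call with a gripper value outside its range is refused whole. The fingers move at their own pace and stop on an object; the grip force is fixed at half the most. Time passes only in rows, so rows that do not move let the fingers close. It gives the time, the measured TCP pose, the force, the opening and the grip force at its end, in the units of the state.
- manip.state(): the state, without advancing time (a new reading comes with each control period).
- manip.grab_frame(name): name is "side" or "top" or "wrist"; returns (picture, depth): 420x560x3 uint8, red, green, blue; 420x560 float32, m along the optical axis (not along the pixel's ray), 0 where there is no reading.
- manip.camera_params(name): a dict with "camera_matrix" (3x3 intrinsics, pixels), "rvec" (rotation vector, rad) and "tvec" (3), from world to camera coordinates, as OpenCV has them. Camera axes: x right, y down, z forward; pixel columns grow to the right and rows downward; lengths in m; the calibration is good to about 2 mm. A picture is of the moment at which its call begins: read the wrist's pose just before it. camera_params takes no time and is no camera call; for the wrist camera it gives the pose at the moment of the call.
- manip.job_done(): hands the job in; it is judged then, once.
Trained networks look in the newest picture that a camera, given by its name, has taken for a name from the list of things; names that differ only in an ending like _2 or _b are one class to them, and where a whole thing is asked for, a point or a joint stands for the part that bears it (a point fixed in the world has none). Each returns a list of dicts, best first, with "score" (0 to 1); they miss things now and then, are a little off and sometimes report something else, mostly with a low value. They report only what shows in the picture. A call takes as long as a camera call.
- manip.look_for(camera, label): "point" ([x, y, z] in m, in world coordinates, good to about 4 mm: the middle of the surface that is visible of it).
The state is a dict: "time": time; "joint_pos": joint angles; "joint_vel": joint speeds; "joint_efforts": joint torques, N m; "tool_pos": TCP position; "tool_rot": TCP orientation; "contact_force": force on the tool from outside, world axes, zero at the start; "ft_torque": the same for the moment, N m; "gripper_width": opening from 0.0 (shut) to 1.0 (fully open); "grasp_force": force on a finger pad.
Only numpy, scipy, OpenCV 4.12 (cv2) and the standard library are available. Lean on these libraries where they do the work, as an engineer would, in place of code of your own. Each camera call takes 0.05 s, during which the arm holds its last target. There are 200 camera calls.

## Working session

There is one attempt and no reset: what is moved stays moved. The work goes in short steps, Python scripts to look and compute and a shell command to move; the robot and the scene stay as the last step left them, time stands still between calls to the robot, and variables do not carry over. Pictures are saved under pics/ and viewed, at most 14 in all, crops included, and the job is handed in when it is done.

```bash
ls; mkdir -p pics; cat > h.py <<'E'
import numpy as np, cv2
from scipy.spatial.transform import Rotation as R
from plant import manip
def cam(n):
    p=manip.camera_params(n); return np.array(p["camera_matrix"]),R.from_rotvec(np.ravel(p["rvec"])).as_matrix(),np.ravel(p["tvec"])
def grab(n,f=None):
    pr=cam(n); im,d=manip.grab_frame(n)
    if f: cv2.imwrite("pics/"+f,im[:,:,::-1])
    return im,d,pr
def cloud(d,pr):
    K,Rm,t=pr; v,u=np.mgrid[:d.shape[0],:d.shape[1]]
    c=np.stack([(u-K[0,2])/K[0,0]*d,(v-K[1,2])/K[1,1]*d,d],-1)
    return (c-t)@Rm
def proj(P,pr):
    K,Rm,t=pr; c=Rm@np.array(P)+t; return (K@c/c[2])[:2]
def tool():
    s=manip.state(); q=s["tool_rot"]; return s,np.array(s["tool_pos"]),R.from_quat([q[1],q[2],q[3],q[0]])
def delta(target,yaw=None):
    """tool-frame shift to TCP target; yaw = wanted world angle of tool y axis (mod pi); returns shift (before turning), rotvec"""
    s,p,r=tool(); sh=r.inv().apply(np.array(target)-p)
    rv=None
    if yaw is not None:
        y=r.as_matrix()[:,1]; cur=np.arctan2(y[1],y[0]); a=(yaw-cur+np.pi/2)%np.pi-np.pi/2
        z=np.array([0,0,-1.]); xw=np.cross([np.cos(cur+a),np.sin(cur+a),0],z)
        T=R.from_matrix(np.stack([xw,[np.cos(cur+a),np.sin(cur+a),0],z],1)); rv=(r.inv()*T).as_rotvec()
    return sh.round(4),None if rv is None else rv.round(4)
E
python3 - <<'E'
from h import *
s,p,r=tool(); print(s["time"],p,r.as_matrix().round(3),s["joint_pos"],s["gripper_width"])
names="tub lid lid_handle stylus_grip stand stand_mouth bush_bronze_c bush_steel_c tray_bush_a_c tin_screws oil_stone lid_pad_0".split()
for c in ("top","side"):
    im,d,pr=grab(c,c+"0.png"); np.save(c+"0.npy",d)
    for n in names:
        print(c,n,[(np.round(x["point"],3).tolist(),round(x["score"],2)) for x in manip.look_for(c,n)][:5])
E
```

```text
pics
0.0 [ 0.15382123 -0.60517898  0.255027  ] [[ 0.969  0.246 -0.   ]
 [ 0.246 -0.969  0.002]
 [ 0.    -0.002 -1.   ]] [-1.44101083e+00  5.33705199e-02  1.61434001e+00  1.73706236e-05
  1.47595384e+00 -1.19007563e-01] 1.0016463477840196
top tub [([0.588, -0.019, 0.022], 0.84)]
top lid [([0.507, 0.325, 0.025], 0.91)]
top lid_handle [([0.507, 0.331, 0.024], 0.72)]
top stylus_grip []
top stand [([0.427, 0.083, 0.046], 0.61), ([0.427, 0.089, 0.115], 0.46), ([0.758, 0.291, 0.048], 0.41)]
top stand_mouth [([0.429, 0.086, 0.045], 0.78)]
top bush_bronze_c [([0.451, -0.222, 0.03], 0.58)]
top bush_steel_c [([0.586, -0.312, 0.029], 0.42), ([0.505, 0.328, 0.024], 0.28)]
top tray_bush_a_c [([0.449, -0.321, 0.024], 0.65), ([0.586, -0.312, 0.028], 0.56)]
top tin_screws [([0.755, 0.293, 0.049], 0.92), ([0.589, -0.018, 0.022], 0.64), ([0.634, 0.066, 0.06], 0.21)]
top oil_stone [([0.698, -0.262, 0.028], 0.97), ([0.588, -0.016, 0.021], 0.16)]
top lid_pad_0 [([0.503, 0.327, 0.028], 0.75), ([0.632, 0.064, 0.059], 0.71)]
side tub [([0.588, -0.021, 0.041], 0.71)]
side lid [([0.507, 0.306, 0.022], 0.65), ([0.445, -0.334, 0.015], 0.65)]
side lid_handle [([0.506, 0.306, 0.022], 0.58), ([0.692, -0.287, 0.028], 0.44)]
side stylus_grip [([0.433, 0.075, 0.087], 0.58)]
side stand [([0.433, 0.071, 0.037], 0.58), ([0.587, -0.018, 0.038], 0.53), ([0.538, -0.106, 0.058], 0.51), ([0.526, 0.062, 0.058], 0.22)]
side stand_mouth [([0.426, 0.067, 0.034], 0.92)]
side bush_bronze_c [([0.45, -0.237, 0.021], 0.88), ([0.427, 0.069, 0.035], 0.36)]
side bush_steel_c [([0.504, 0.302, 0.027], 0.62), ([0.581, -0.327, 0.02], 0.54)]
side tray_bush_a_c [([0.443, -0.329, 0.017], 0.68), ([0.691, -0.285, 0.028], 0.2)]
side tin_screws [([0.59, -0.241, 0.019], 0.67), ([0.749, 0.294, 0.042], 0.64)]
side oil_stone [([0.691, -0.286, 0.027], 0.79), ([0.628, 0.07, 0.056], 0.61)]
side lid_pad_0 [([0.501, 0.306, 0.021], 0.63)]
```

View pics/top0.png

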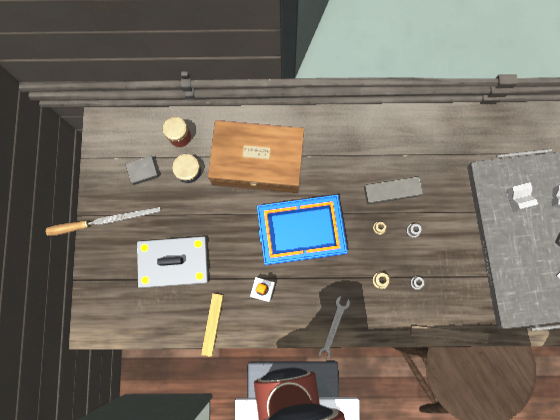

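View pics/side0.png

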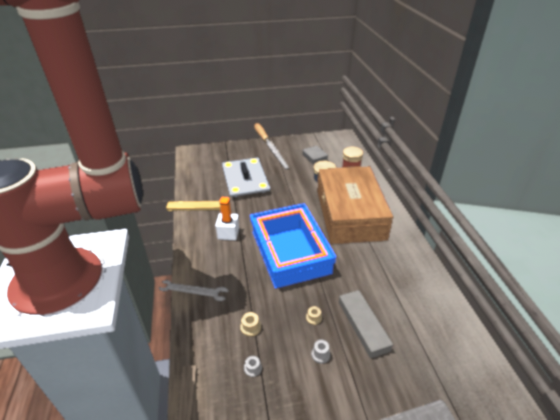

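The top view shows big bronze (381,281), tall steel (414,230), short grey (418,283), short bronze (380,228), tub (302,229), lid (172,262) and stand with stylus (262,289). The side view agrees. All four bushes are there.

```bash
cat >> h.py <<'E'
def rect(pts):
    (c,wh,a)=cv2.minAreaRect((pts*1000).astype(np.float32)); return np.round(c,1),np.round(wh,1),round(a,2)
def bushes(c="top",d=None,pr=None):
    out=[]
    if d is None: _,d,pr=grab(c)
    P=cloud(d,pr); X=P.reshape(-1,3)
    m=((P[...,2]>.011)&(P[...,2]<.05)&(P[...,1]<-.14)&(P[...,1]>-.42)&(P[...,0]>.37)&(P[...,0]<.72)).astype(np.uint8)
    n,l=cv2.connectedComponents(m)
    for i in range(1,n):
        q=P[l==i]
        if len(q)>15: out.append((len(q),((q.min(0)+q.max(0))/2*1000).round(1),(q.max(0)-q.min(0)).round(3)[:2],q[:,2].max().round(4)))
    return out
E
python3 - <<'E'
from h import *
for c in ("top","side"):
    d=np.load(c+"0.npy"); pr=cam(c); P=cloud(d,pr); Z=P[...,2]
    def sel(x0,x1,y0,y1,z0,z1):
        return P[(P[...,0]>x0)&(P[...,0]<x1)&(P[...,1]>y0)&(P[...,1]<y1)&(Z>z0)&(Z<z1)]
    q=sel(.45,.75,-.16,.12,.048,.075); print(c,"tub",len(q),rect(q[:,:2]),np.percentile(q[:,2],[5,50,95]).round(4))
    q=sel(.36,.62,.2,.45,.015,.032); print("lid",rect(q[:,:2]),np.median(q[:,2]))
    q=sel(.36,.62,.2,.45,.04,.065); print("handle",len(q),rect(q[:,:2]),np.median(q[:,2]))
    q=sel(.38,.5,.04,.14,.04,.054); print("stand",rect(q[:,:2]),np.median(q[:,2]))
    q=sel(.38,.5,.04,.14,.1,.14); print("sty",len(q),rect(q[:,:2]) if len(q)>3 else 0,np.median(q[:,2]))
    q=sel(.5,.66,-.09,.06,-.01,.02); print("floor",np.median(q[:,2]))
    for b in bushes(c,d,pr): print(b)
E
```

```text
top tub 2442 (array([584.2,  -7.4]), array([258.9, 242.2]), 2.47) [0.0504 0.0571 0.0651]
lid (array([464.2, 313.4]), array([210.8, 215.6]), 2.92) 0.024226064673105667
handle 181 (array([505.2, 329. ]), array([18.3, 63.8]), 4.72) 0.05550850930978596
stand (array([456.5,  80.4]), array([ 50.7, 104.7]), 72.57) 0.04869903820102939
sty 88 (array([430.5,  88.5]), array([22.2, 22.1]), 67.67) 0.11753024233683179
floor 0.004272593716469874
(994, array([ 690.1, -268.3,   22.6]), array([0.06 , 0.156]), np.float64(0.0339))
(80, array([ 595. , -228. ,   21.4]), array([0.029, 0.027]), np.float64(0.0313))
(113, array([ 584.5, -319.4,   26.1]), array([0.032, 0.031]), np.float64(0.0411))
(132, array([ 451.2, -224.7,   24.9]), array([0.036, 0.034]), np.float64(0.0387))
(84, array([ 445.1, -321.4,   20.7]), array([0.026, 0.027]), np.float64(0.03))
side tub 2403 (array([608.1,   7. ]), array([253.1, 274.1]), 17.61) [0.05   0.0574 0.0643]
lid (array([464.1, 313.1]), array([207.4, 210.9]), 3.93) 0.024052636222945484
handle 90 (array([505.7, 323.8]), array([18.5, 67.8]), 3.62) 0.055014475148863304
stand (array([454.4,  77.3]), array([ 50.7, 102.3]), 76.27) 0.048287409191551514
sty 93 (array([430.1,  83.4]), array([22.8, 22.8]), 65.41) 0.11450413483931206
floor 0.004156661502291794
(1503, array([ 689.7, -273.4,   20.6]), array([0.061, 0.154]), np.float64(0.0301))
(143, array([ 593.7, -233.6,   20. ]), array([0.028, 0.027]), np.float64(0.0286))
(254, array([ 452. , -229.9,   22.7]), array([0.035, 0.037]), np.float64(0.0341))
(245, array([ 585.4, -323.6,   24.3]), array([0.031, 0.03 ]), np.float64(0.0371))
(175, array([ 444.4, -326.7,   19.2]), array([0.027, 0.029]), np.float64(0.0271))
```

```bash
python3 -m inch '[[[0,0,0],[0,0,0.125],1],[[0,0,0],[0,0,0.124],1],[[0.03,-0.03,-0.01],[0,0,0],1],[[0.03,-0.03,-0.01],[0,0,0],1],[[0.03,-0.03,-0.01],[0,0,0],1],[[0.03,-0.03,-0.01],[0,0,0],1],[[0.03,-0.03,-0.01],[0,0,0],1],[[0.03,-0.03,0],[0,0,0],1]]'
python3 -m inch '[[[0.03,-0.03,0],[0,0,0],1],[[0.03,-0.03,0],[0,0,0],1],[[0.03,-0.03,0],[0,0,0],1],[[0.03,-0.03,0],[0,0,0],1],[[0,0,0],[0,0,0],1],[[0,0,0],[0,0,0],1]]'
python3 - <<'E'
from h import *
im,d,pr=grab("wrist","w1.png"); np.save("w1.npy",d)
s,p,r=tool(); print(s["time"],p,r.as_matrix().round(3),pr[1].round(3),-pr[1].T@pr[2])
for b in bushes("wrist",d,pr): print(b)
for n in "bush_bronze_c bush_steel_c tray_bush_a_c".split(): print(n,[(np.round(x["point"],3).tolist(),round(x["score"],2)) for x in manip.look_for("wrist",n)][:5])
E
```

```text
time: 2.1
tool_pos: [0.3353, -0.4251, 0.3085]
tool_rot: [0.002, 1.0, -0.0, 0.001]
contact_force: [-0.1, -0.5, 0.4]
gripper_width: 1.001
grasp_force: 0.0
time: 2.7
tool_pos: [0.4543, -0.3053, 0.3063]
tool_rot: [0.0, 1.0, 0.001, -0.0]
contact_force: [0.4, -0.8, -0.3]
gripper_width: 1.001
grasp_force: 0.0
2.75 [ 0.45375969 -0.30597194  0.3062725 ] [[ 1.  0. -0.]
 [ 0. -1. -0.]
 [-0.  0. -1.]] [[ 0.003 -1.     0.   ]
 [-0.963 -0.003  0.27 ]
 [-0.27  -0.001 -0.963]] [ 0.52171801 -0.30617587  0.42422684]
(194, array([ 661.7, -226.5,   19.5]), array([0.008, 0.049]), np.float64(0.028))
(394, array([ 592.2, -232.8,   19. ]), array([0.028, 0.027]), np.float64(0.0268))
(471, array([ 583.6, -323. ,   23.9]), array([0.029, 0.029]), np.float64(0.0367))
(510, array([ 451.2, -230. ,   21.7]), array([0.035, 0.036]), np.float64(0.0323))
(276, array([ 443.4, -326.2,   19.1]), array([0.028, 0.026]), np.float64(0.0265))
bush_bronze_c [([0.454, -0.234, 0.029], 0.89)]
bush_steel_c [([0.58, -0.324, 0.035], 0.6), ([0.661, -0.225, 0.01], 0.32)]
tray_bush_a_c [([0.446, -0.324, 0.023], 0.74)]
```

View pics/w1.png

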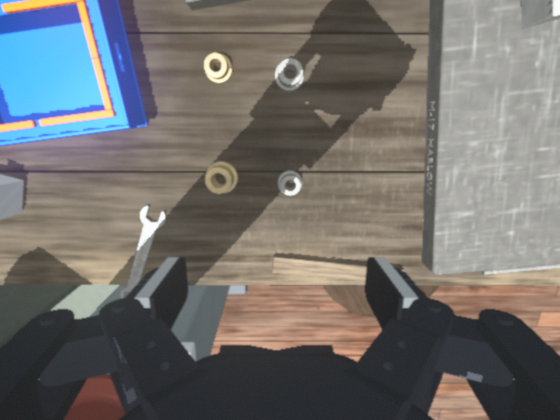

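The wrist view shows all four bushes, big bronze (221,178), short grey (290,183), short bronze (217,67) and steel (289,73), matching the measured points. First I take the big bronze.

```bash
python3 -m inch '[[[0,-0.025,0.04],[0,0,0],1],[[0,-0.025,0.04],[0,0,0],1],[[-0.003,-0.026,0.04],[0,0,0],1],[[0,0,0.045],[0,0,0],1],[[0,0,0.045],[0,0,0],1],[[0,0,0.04],[0,0,0],1],[[0,0,0.022],[0,0,0],1],[[0,0,0],[0,0,0],1]]'
python3 -m inch '[[[0,0,0],[0,0,0],0],[[0,0,0],[0,0,0],0],[[0,0,0],[0,0,0],0],[[0,0,0],[0,0,0],0],[[0,0,0],[0,0,0],0],[[0,0,0],[0,0,0],0],[[0,0,0],[0,0,0],0],[[0,0,0],[0,0,0],0]]'
```

```text
time: 3.7
tool_pos: [0.4476, -0.2288, 0.0303]
tool_rot: [-0.002, 1.0, -0.001, -0.003]
contact_force: [-1.3, -0.2, -0.5]
gripper_width: 1.0
grasp_force: 0.0
time: 4.5
tool_pos: [0.4524, -0.2309, 0.0366]
tool_rot: [0.001, 1.0, -0.0, 0.002]
contact_force: [-0.7, 0.1, 6.4]
gripper_width: 0.393
grasp_force: 60.4
```

```bash
python3 -m inch '[[[0,0,-0.02],[0,0,0],0],[[0,0,-0.05],[0,0,0],0],[[0,0,-0.05],[0,0,0],0],[[0.02,-0.03,-0.03],[0,0,0],0],[[0.025,-0.035,-0.02],[0,0,0],0],[[0.025,-0.035,-0.02],[0,0,0],0],[[0.025,-0.035,-0.02],[0,0,0],0],[[0.025,-0.035,-0.02],[0,0,0],0]]'
python3 -m inch '[[[0.025,-0.035,-0.02],[0,0,0],0],[[0,0,0],[0,0,0],0],[[0,0,0],[0,0,0],0]]'
python3 - <<'E'
from h import *
im,d,pr=grab("wrist","w2.png"); np.save("w2.npy",d); np.savez("w2p.npz",K=pr[0],R=pr[1],t=pr[2])
P=cloud(d,pr)
print(P[150:160,270:280,2].mean())
for n in "tub gasket_0".split(): print(n,[(np.round(x["point"],3).tolist(),round(x["score"],2)) for x in manip.look_for("wrist",n)][:3])
E
```

```text
time: 5.3
tool_pos: [0.5715, -0.0581, 0.2653]
tool_rot: [0.0, 1.0, -0.0, 0.0]
contact_force: [0.4, -1.1, -0.7]
gripper_width: 0.385
grasp_force: 60.2
time: 5.6
tool_pos: [0.5962, -0.0241, 0.2847]
tool_rot: [0.0, 1.0, 0.001, 0.0]
contact_force: [-0.0, 0.1, -1.7]
gripper_width: 0.395
grasp_force: 60.3
0.008314197813720486
tub [([0.593, -0.016, 0.033], 0.75), ([0.513, 0.291, 0.02], 0.16)]
gasket_0 [([0.544, -0.109, 0.06], 0.96), ([0.645, -0.087, 0.06], 0.87), ([0.53, 0.065, 0.056], 0.66)]
```

View pics/w2.png

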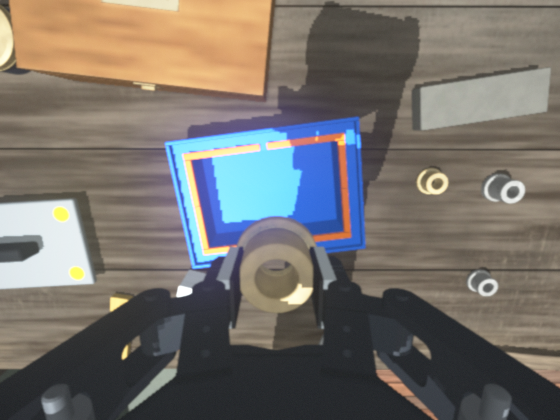

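The bronze bush sits squarely between the pads. The tub spans (167,143) to (365,248) and all four of its corners are visible.

```bash
python3 - <<'E'
from h import *
d=np.load("w2.npy"); f=np.load("w2p.npz"); pr=(f["K"],f["R"],f["t"]); im=cv2.imread("pics/w2.png").astype(int)
P=cloud(d,pr); b=(im[...,0]-im[...,2]>60)
for z0,z1 in((.058,.066),(.059,.065)):
    m=(b&(P[...,2]>z0)&(P[...,2]<z1)&(P[...,0]<.72)).astype(np.uint8)
    n,l,st,_=cv2.connectedComponentsWithStats(m); 
    q=np.concatenate([P[l==i] for i in range(1,n) if st[i,4]>25]); print(len(q),rect(q[:,:2]),np.median(q[:,2]))
# cavity floor
m=b&(P[...,2]<.012)&(P[...,2]>-.005); q=P[m]; print("floor",rect(q[:,:2]),np.median(q[:,2]))
o=(im[...,2]-im[...,0]>90)&(abs(P[...,2]-.06)<.008); q=P[o&(P[...,0]>.5)&(P[...,0]<.68)&(abs(P[...,1])<.12)]; print("gasket",rect(q[:,:2]),np.median(q[:,2]))
w=(abs(P[...,2]-.024)<.006)&(P[...,1]>.15)&(P[...,0]<.6); 
E
```

```text
1992 (array([582.5, -18.4]), array([155.7, 216. ]), 7.38) 0.062048455584667234
1910 (array([582.5, -18.4]), array([155.7, 216. ]), 7.38) 0.06209310534718603
floor (array([567.1, -16.6]), array([188.6, 258.1]), 7.47) 0.0042936301564309035
gasket (array([582.9, -18.3]), array([123.9, 180.9]), 7.19) 0.05950293531287594
```

```bash
python3 -m inch '[[[0,0,0],[0,0,-0.129],0],[[0.007,-0.0225,0.03],[0,0,0],0],[[0.007,-0.023,0.04],[0,0,0],0],[[0,0,0.045],[0,0,0],0],[[0,0,0.045],[0,0,0],0],[[0,0,0.04],[0,0,0],0],[[0,0,0.025],[0,0,0],0],[[0,0,0],[0,0,0],0]]'
cat >> h.py <<'E'
TC=np.array([.5825,-.0184]); TY=np.radians(7.38)
def tubw(x,y): return TC+np.array([x*np.cos(TY)-y*np.sin(TY),x*np.sin(TY)+y*np.cos(TY)])
def intub(p):
    e=np.array(p[:2])-TC; return np.array([e[0]*np.cos(TY)+e[1]*np.sin(TY),-e[0]*np.sin(TY)+e[1]*np.cos(TY)])
E
python3 - <<'E'
from h import *
print(delta([*tubw(.027,.038),.043],np.pi/2+TY),manip.state()["contact_force"])
E
```

```text
time: 6.55
tool_pos: [0.5991, 0.0212, 0.0533]
tool_rot: [-0.001, 0.998, 0.063, -0.006]
contact_force: [-0.7, -0.0, -1.7]
gripper_width: 0.394
grasp_force: 60.3
(array([ 0.0056, -0.0008,  0.0103]), array([-0.0024,  0.0113, -0.0019])) [-0.73494631 -0.04615411 -1.6838769 ]
```

```bash
python3 -m inch '[[[0,0,0.008],[0,0,0],0],[[0,0,0.008],[0,0,0],0],[[0,0,0],[0,0,0],0],[[0,0,0],[0,0,0],0],[[0,0,0],[0,0,0],0.65],[[0,0,0],[0,0,0],0.65],[[0,0,0],[0,0,0],0.65],[[0,0,0],[0,0,0],0.65]]'
python3 -m inch '[[[0,0,-0.03],[0,0,0],0.65],[[0,0,-0.05],[0,0,0],0.65],[[0,0,-0.05],[0,0,0],0.65],[[0,0,-0.05],[0,0,0],1],[[0,0.05,0],[0,0,0],1],[[0,0.05,0],[0,0,0],1],[[0,0.05,0],[0,0,0],1],[[0,0,0],[0,0,0],1]]'
python3 - <<'E'
from h import *
im,d,pr=grab("wrist","w3.png")
s,p,r=tool(); print(s["time"],p)
bs=bushes("wrist",d,pr)
for b in bs: print(b, delta([*(b[1][:2]/1000),p[2]])[0])
P=cloud(d,pr); m=(P[...,2]>.015)&(P[...,2]<.045)&(np.hypot(P[...,0]-TC[0],P[...,1]-TC[1])<.09); print("in tub",m.sum())
E
```

```text
time: 7.35
tool_pos: [0.6043, 0.0221, 0.0437]
tool_rot: [0.0, 0.998, 0.064, 0.0]
contact_force: [-0.3, -0.9, -0.9]
gripper_width: 0.651
grasp_force: 0.0
time: 8.15
tool_pos: [0.6235, -0.132, 0.2236]
tool_rot: [0.001, 0.998, 0.061, 0.0]
contact_force: [0.0, 0.3, 0.5]
gripper_width: 1.003
grasp_force: 0.0
8.2 [ 0.62327788 -0.12932831  0.22323459]
(7009, array([ 689.3, -271.5,   20.4]), array([0.061, 0.155]), np.float64(0.0296)) [ 0.0479  0.1493 -0.    ]
(487, array([ 593. , -232. ,   18.6]), array([0.028, 0.028]), np.float64(0.0261)) [-0.0428  0.0981  0.    ]
(835, array([ 584.7, -323.3,   23.7]), array([0.03 , 0.031]), np.float64(0.0363)) [-0.0624  0.1877  0.    ]
in tub 3201
```

```bash
python3 -m inch '[[[-0.021,0.049,0],[0,0,0],1],[[-0.022,0.049,0.006],[0,0,0],1],[[0,0,0.045],[0,0,0],1],[[0,0,0.045],[0,0,0],1],[[0,0,0.045],[0,0,0],1],[[0,0,0.03],[0,0,0],1],[[0,0,0.015],[0,0,0],1],[[0,0,0],[0,0,0],1]]'
python3 -m inch '[[[0,0,0],[0,0,0],0],[[0,0,0],[0,0,0],0],[[0,0,0],[0,0,0],0],[[0,0,0],[0,0,0],0],[[0,0,0],[0,0,0],0],[[0,0,0],[0,0,0],0],[[0,0,0],[0,0,0],0]]'
python3 - <<'E'
from h import *
print(delta([*tubw(.027,-.038),.043],np.pi/2+TY))
E
```

```text
time: 9.0
tool_pos: [0.5938, -0.2205, 0.0352]
tool_rot: [-0.001, 0.998, 0.065, -0.002]
contact_force: [-0.2, 1.2, -0.1]
gripper_width: 1.003
grasp_force: 0.0
time: 9.7
tool_pos: [0.5966, -0.2231, 0.0399]
tool_rot: [0.001, 0.998, 0.064, 0.001]
contact_force: [-0.4, 0.6, 6.7]
gripper_width: 0.294
grasp_force: 58.6
(array([ 0.0393, -0.1668, -0.0033]), array([ 0.0019, -0.0027, -0.0001]))
```

```bash
python3 -m inch '[[[0,0,-0.025],[0,0,0],0],[[0,0,-0.045],[0,0,0],0],[[0,0,-0.04],[0,0,0],0],[[0.01,-0.042,0],[0,0,0],0],[[0.01,-0.042,0],[0,0,0],0],[[0.01,-0.042,0],[0,0,0],0],[[0.0095,-0.041,0],[0,0,0],0],[[0,0,0],[0,0,0],0]]'
python3 - <<'E'
from h import *
print(delta([*tubw(.027,-.038),.046],np.pi/2+TY),manip.state()["grasp_force"])
im,d,pr=grab("wrist","w4.png")
E
```

```text
time: 10.5
tool_pos: [0.6127, -0.0471, 0.1474]
tool_rot: [-0.001, 0.998, 0.067, -0.0]
contact_force: [-0.8, -1.0, -0.8]
gripper_width: 0.289
grasp_force: 59.4
(array([0.0007, 0.0059, 0.1014]), array([-0.002 ,  0.0005,  0.0052])) 59.363361006835476
```

View pics/w4.png

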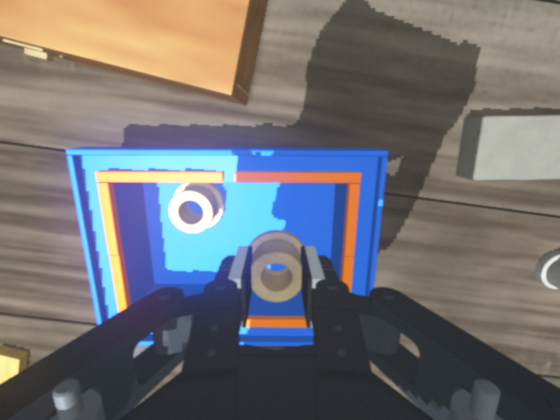

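The first bush stands upright in the tub at (195,208), and the short bronze is held well at (275,268).

```bash
python3 -m inch '[[[0,0,0.045],[0,0,0],0],[[0,0,0.035],[0,0,0],0],[[0,0,0.02],[0,0,0],0],[[0,0,0],[0,0,0],0],[[0,0,0],[0,0,0],0],[[0,0,0],[0,0,0],0.6],[[0,0,0],[0,0,0],0.6],[[0,0,0],[0,0,0],0.6]]'
python3 -m inch '[[[0,0,-0.03],[0,0,0],0.6],[[0,0,-0.05],[0,0,0],0.6],[[0,0,-0.05],[0,0,0],1],[[0,0.045,0],[0,0,0],1],[[0,0.045,0],[0,0,0],1],[[0,0.045,0],[0,0,0],1],[[0,0.045,0],[0,0,0],1],[[0,0.045,0],[0,0,0],1]]'
python3 -m inch '[[[-0.02,0,0],[0,0,0],1],[[0,0,0],[0,0,0],1],[[0,0,0],[0,0,0],1]]'
python3 - <<'E'
from h import *
im,d,pr=grab("wrist","w5.png")
s,p,r=tool(); print(s["time"],p)
for b in bushes("wrist",d,pr): print(b, delta([*(b[1][:2]/1000),.0385])[0])
E
```

```text
time: 11.35
tool_pos: [0.6138, -0.0519, 0.0491]
tool_rot: [0.0, 0.998, 0.064, 0.001]
contact_force: [0.9, 1.2, -0.4]
gripper_width: 0.6
grasp_force: 0.0
time: 12.15
tool_pos: [0.6421, -0.2765, 0.1786]
tool_rot: [0.0, 0.998, 0.064, 0.0]
contact_force: [0.2, 0.0, -1.1]
gripper_width: 1.002
grasp_force: 0.0
time: 12.45
tool_pos: [0.6223, -0.2772, 0.1782]
tool_rot: [0.0, 0.998, 0.064, 0.0]
contact_force: [-0.1, 0.4, 0.5]
gripper_width: 0.997
grasp_force: 0.0
12.5 [ 0.6225746  -0.2767113   0.17839479]
(9865, array([ 689.2, -271.8,   26.4]), array([0.062, 0.154]), np.float64(0.0293)) [0.0665 0.0037 0.14  ]
(910, array([ 584.3, -323.2,   23.7]), array([0.03, 0.03]), np.float64(0.0364)) [-0.0441  0.0411  0.1399]
(27, array([ 455.4, -321.6,   13. ]), array([0.005, 0.013]), np.float64(0.015)) [-0.1717  0.0229  0.1397]
```

```bash
python3 -m inch '[[[-0.022,0.0205,0],[0,0,0],1],[[-0.022,0.0205,0.03],[0,0,0],1],[[0,0,0.045],[0,0,0],1],[[0,0,0.04],[0,0,0],1],[[0,0,0.025],[0,0,0],1],[[0,0,0],[0,0,0],1],[[0,0,0],[0,0,0],1]]'
python3 -m inch '[[[0,0,0],[0,0,0],0],[[0,0,0],[0,0,0],0],[[0,0,0],[0,0,0],0],[[0,0,0],[0,0,0],0],[[0,0,0],[0,0,0],0],[[0,0,0],[0,0,0],0],[[0,0,0],[0,0,0],0]]'
python3 -m inch '[[[0,0,-0.025],[0,0,0],0],[[0,0,-0.045],[0,0,0],0],[[0,0,-0.045],[0,0,0],0],[[0,0,0],[0,0,0],0]]'
python3 - <<'E'
from h import *
print(delta([*tubw(-.027,.038),.046],np.pi/2+TY))
E
```

```text
time: 13.2
tool_pos: [0.5846, -0.3229, 0.0384]
tool_rot: [0.0, 0.998, 0.065, 0.0]
contact_force: [0.5, -0.1, -0.3]
gripper_width: 0.996
grasp_force: 0.0
time: 13.9
tool_pos: [0.5846, -0.3242, 0.0393]
tool_rot: [0.001, 0.998, 0.064, 0.001]
contact_force: [-0.3, 1.5, 6.2]
gripper_width: 0.322
grasp_force: 59.8
time: 14.3
tool_pos: [0.5872, -0.3262, 0.1613]
tool_rot: [0.004, 0.998, 0.064, 0.005]
contact_force: [1.9, -1.4, 0.5]
gripper_width: 0.324
grasp_force: 59.5
(array([ 0.0067, -0.3449,  0.1122]), array([ 0.0094, -0.01  , -0.    ]))
```

```bash
python3 -m inch '[[[0.001,-0.0425,0],[0,0,0],0],[[0.001,-0.0425,0],[0,0,0],0],[[0.001,-0.0425,0],[0,0,0],0],[[0.001,-0.0425,0],[0,0,0],0],[[0.001,-0.0425,0],[0,0,0],0],[[0.001,-0.0425,0],[0,0,0],0],[[0.002,-0.0425,0],[0,0,0],0],[[0.002,-0.0425,0],[0,0,0],0]]'
python3 -m inch '[[[0,0,0],[0,0,0],0],[[0,0,0],[0,0,0],0],[[0,0,0],[0,0,0],0]]'
python3 - <<'E'
from h import *
print(delta([*tubw(-.027,.038),.046],np.pi/2+TY),manip.state()["grasp_force"])
E
```

```text
time: 15.1
tool_pos: [0.5487, 0.0165, 0.1513]
tool_rot: [-0.0, 0.998, 0.064, -0.001]
contact_force: [-0.1, -0.3, -0.5]
gripper_width: 0.317
grasp_force: 59.6
time: 15.4
tool_pos: [0.5497, 0.0141, 0.152]
tool_rot: [0.0, 0.998, 0.064, -0.001]
contact_force: [-0.6, -0.5, -1.7]
gripper_width: 0.322
grasp_force: 59.7
(array([ 0.0015, -0.0016,  0.106 ]), array([ 0.0002,  0.0011, -0.0007])) 59.679335395339876
```

Lower and release, then go to the short grey bush.

```bash
python3 -m inch '[[[0,0,0.045],[0,0,0],0],[[0,0,0.04],[0,0,0],0],[[0,0,0.021],[0,0,0],0],[[0,0,0],[0,0,0],0],[[0,0,0],[0,0,0],0],[[0,0,0],[0,0,0],0.6],[[0,0,0],[0,0,0],0.6],[[0,0,0],[0,0,0],0.6]]'
python3 -m inch '[[[0,0,-0.03],[0,0,0],0.6],[[0,0,-0.05],[0,0,0],0.6],[[-0.01,0.02,-0.04],[0,0,0],1],[[-0.015,0.047,0],[0,0,0],1],[[-0.015,0.047,0],[0,0,0],1],[[-0.015,0.047,0],[0,0,0],1],[[-0.015,0.047,0],[0,0,0],1],[[-0.015,0.047,0],[0,0,0],1]]'
python3 -m inch '[[[-0.015,0.03,0],[0,0,0],1],[[0,0,0],[0,0,0],1],[[0,0,0],[0,0,0],1]]'
python3 - <<'E'
from h import *
im,d,pr=grab("wrist","w6.png")
s,p,r=tool(); print(s["time"],p)
for b in bushes("wrist",d,pr): print(b, delta([*(b[1][:2]/1000),.0375])[0])
E
```

```text
time: 16.2
tool_pos: [0.5507, 0.0145, 0.0477]
tool_rot: [0.0, 0.998, 0.064, 0.001]
contact_force: [-0.3, 0.7, 0.3]
gripper_width: 0.598
grasp_force: 0.0
time: 17.0
tool_pos: [0.498, -0.2509, 0.1676]
tool_rot: [0.001, 0.998, 0.064, 0.001]
contact_force: [0.4, -0.2, 0.0]
gripper_width: 0.996
grasp_force: 0.0
time: 17.3
tool_pos: [0.4873, -0.281, 0.1671]
tool_rot: [-0.0, 0.998, 0.064, 0.0]
contact_force: [-0.1, 0.4, -0.3]
gripper_width: 1.0
grasp_force: 0.0
17.35 [ 0.48755391 -0.28022014  0.16694801]
(667, array([ 443.9, -326. ,   18.8]), array([0.028, 0.028]), np.float64(0.0265)) [-0.0492  0.0398  0.1294]
```

```bash
python3 -m inch '[[[-0.0245,0.02,0],[0,0,0],1],[[-0.0245,0.02,0.024],[0,0,0],1],[[0,0,0.045],[0,0,0],1],[[0,0,0.035],[0,0,0],1],[[0,0,0.025],[0,0,0],1],[[0,0,0],[0,0,0],1],[[0,0,0],[0,0,0],1]]'
python3 -m inch '[[[0,0,0],[0,0,0],0],[[0,0,0],[0,0,0],0],[[0,0,0],[0,0,0],0],[[0,0,0],[0,0,0],0],[[0,0,0],[0,0,0],0],[[0,0,0],[0,0,0],0],[[0,0,0],[0,0,0],0]]'
python3 -m inch '[[[0,0,-0.025],[0,0,0],0],[[0,0,-0.045],[0,0,0],0],[[0,0,-0.045],[0,0,0],0],[[0,0,0],[0,0,0],0],[[0,0,0],[0,0,0],0]]'
python3 - <<'E'
from h import *
print(delta([*tubw(-.027,-.038),.046],np.pi/2+TY))
E
```

```text
time: 18.05
tool_pos: [0.4446, -0.3256, 0.0381]
tool_rot: [-0.0, 0.998, 0.065, -0.0]
contact_force: [0.1, -1.2, 0.3]
gripper_width: 1.0
grasp_force: 0.0
time: 18.75
tool_pos: [0.4447, -0.3273, 0.039]
tool_rot: [0.001, 0.998, 0.064, 0.001]
contact_force: [-0.1, 0.1, 5.3]
gripper_width: 0.29
grasp_force: 59.3
time: 19.25
tool_pos: [0.4444, -0.3271, 0.154]
tool_rot: [0.001, 0.998, 0.064, 0.001]
contact_force: [-0.7, 0.4, -0.8]
gripper_width: 0.287
grasp_force: 59.3
(array([ 0.1494, -0.2507,  0.1077]), array([ 0.0021, -0.0016, -0.0001]))
```

```bash
python3 -m inch '[[[0.022,-0.036,0],[0,0,0],0],[[0.022,-0.036,0],[0,0,0],0],[[0.022,-0.036,0],[0,0,0],0],[[0.022,-0.036,0],[0,0,0],0],[[0.022,-0.036,0],[0,0,0],0],[[0.022,-0.036,0],[0,0,0],0],[[0.0175,-0.035,0],[0,0,0],0],[[0,0,0],[0,0,0],0]]'
python3 -m inch '[[[0,0,0],[0,0,0],0],[[0,0,0],[0,0,0],0],[[0,0,0],[0,0,0],0]]'
python3 - <<'E'
from h import *
print(delta([*tubw(-.027,-.038),.046],np.pi/2+TY),manip.state()["grasp_force"])
E
```

```text
time: 20.05
tool_pos: [0.5593, -0.0544, 0.1497]
tool_rot: [-0.001, 0.998, 0.067, -0.002]
contact_force: [0.3, -0.0, -0.7]
gripper_width: 0.285
grasp_force: 59.4
time: 20.35
tool_pos: [0.5593, -0.0596, 0.1519]
tool_rot: [-0.0, 0.998, 0.063, -0.001]
contact_force: [1.2, -0.2, -0.5]
gripper_width: 0.288
grasp_force: 59.4
(array([0.0015, 0.0002, 0.1059]), array([-0.0003,  0.0014, -0.0018])) 59.421975942177596
```

```bash
python3 -m inch '[[[0,0,0.045],[0,0,0],0],[[0,0,0.04],[0,0,0],0],[[0,0,0.021],[0,0,0],0],[[0,0,0],[0,0,0],0],[[0,0,0],[0,0,0],0],[[0,0,0],[0,0,0],0.6],[[0,0,0],[0,0,0],0.6],[[0,0,0],[0,0,0],0.6]]'
python3 -m inch '[[[0,0,-0.03],[0,0,0],0.6],[[0,0,-0.05],[0,0,0],0.6],[[0,0,-0.05],[0,0,0],1],[[-0.004,-0.034,-0.02],[0,0,0],1],[[-0.004,-0.034,-0.02],[0,0,0],1],[[-0.004,-0.034,-0.02],[0,0,0],1],[[-0.004,-0.034,-0.02],[0,0,0],1],[[-0.004,-0.044,0],[0,0,0],1]]'
python3 -m inch '[[[-0.004,-0.044,0],[0,0,0],1],[[-0.004,-0.044,0],[0,0,0],1],[[0,0,0],[0,0,0],1],[[0,0,0],[0,0,0],1],[[0,0,0],[0,0,0],1]]'
python3 - <<'E'
from h import *
im,d,pr=grab("wrist","w7.png"); P=cloud(d,pr)
s,p,r=tool(); print(s["time"],p)
def sel(x0,x1,y0,y1,z0,z1): return P[(P[...,0]>x0)&(P[...,0]<x1)&(P[...,1]>y0)&(P[...,1]<y1)&(P[...,2]>z0)&(P[...,2]<z1)]
bad=im.astype(int)
g=(bad.max(-1)-bad.min(-1)<45)
m=((P[...,2]>.02)&(P[...,2]<.029)&(P[...,1]>.19)&(P[...,0]<.6)&(P[...,0]>.4)).astype(np.uint8)
n,l,st,_=cv2.connectedComponentsWithStats(m); i=1+st[1:,4].argmax(); q=P[l==i]; print("lid",rect(q[:,:2]),np.median(q[:,2]))
q=sel(.45,.56,.26,.4,.045,.065); print("handle",len(q),rect(q[:,:2]),np.median(q[:,2]))
im,d,pr=grab("top"); P=cloud(d,pr); cv2.imwrite("pics/t7.png",cv2.resize(im[150:330,150:450,::-1],None,fx=2.6,fy=2.6))
print(bushes("top",d,pr))
E
```

```text
time: 21.15
tool_pos: [0.5608, -0.0588, 0.048]
tool_rot: [0.0, 0.998, 0.064, 0.001]
contact_force: [-0.1, 0.8, 0.2]
gripper_width: 0.602
grasp_force: 0.0
time: 21.95
tool_pos: [0.5184, 0.1183, 0.2615]
tool_rot: [0.0, 0.998, 0.064, 0.004]
contact_force: [-0.0, 1.4, -0.2]
gripper_width: 1.001
grasp_force: 0.0
time: 22.45
tool_pos: [0.4981, 0.2029, 0.257]
tool_rot: [0.0, 0.998, 0.064, 0.0]
contact_force: [0.2, -0.3, -1.6]
gripper_width: 1.0
grasp_force: 0.0
22.5 [0.4981596  0.20258211 0.2568841 ]
lid (array([503.4, 326.5]), array([124.2, 184.1]), 3.74) 0.02416268546742561
handle 1048 (array([503.6, 325.8]), array([18.3, 63.4]), 3.81) 0.055669529968697826
[(1003, array([ 690. , -268. ,   22.8]), array([0.06 , 0.154]), np.float64(0.0341))]
```

View pics/w7.png

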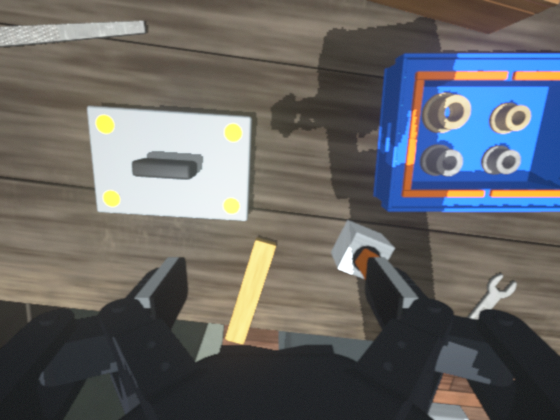

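All four bushes stand in the tub at (440–515, 110–160). The lid is at (170,163), handle along y.

```bash
python3 -m inch '[[[0.007,-0.041,0],[0,0,0],1],[[0.007,-0.041,0],[0,0,0],1],[[0.007,-0.04,0],[0,0,0],1],[[0,0,0],[0,0,-0.137],1],[[0,0,0],[0,0,-0.137],1],[[0,0,0],[0,0,-0.137],1],[[0,0,0],[0,0,-0.137],1],[[0,0,0],[0,0,-0.137],1]]'
python3 -m inch '[[[0,0,0.02],[0,0,-0.137],1],[[0,0,0.02],[0,0,-0.137],1],[[0,0,0.02],[0,0,-0.137],1],[[0,0,0.02],[0,0,-0.137],1],[[0,0,0.02],[0,0,-0.137],1],[[0,0,0.02],[0,0,-0.138],1],[[0,0,0],[0,0,0],1],[[0,0,0],[0,0,0],1]]'
python3 - <<'E'
from h import *
print(delta([.5035,.3262,.060],np.radians(3.75)),manip.state()["joint_pos"],tool()[1])
E
```

```text
time: 23.35
tool_pos: [0.5037, 0.3261, 0.2566]
tool_rot: [0.0, 0.918, 0.397, -0.0]
contact_force: [-0.5, 0.2, 0.3]
gripper_width: 0.998
grasp_force: 0.0
time: 24.15
tool_pos: [0.5034, 0.3265, 0.1368]
tool_rot: [-0.0, 0.685, 0.729, -0.0]
contact_force: [0.5, 0.0, 1.1]
gripper_width: 0.999
grasp_force: 0.0
(array([-0.0003,  0.0001,  0.0768]), array([-0.0006,  0.0003, -0.0038])) [ 4.51388393e-01  9.61408998e-02  1.77376760e+00 -3.98176358e-05
  1.27233433e+00  3.89769223e-01] [0.50338994 0.32647576 0.13675977]
```

```bash
python3 -m inch '[[[0,0,0.04],[0,0,0],1],[[0,0,0.025],[0,0,0],1],[[0,0,0.012],[0,0,0],1],[[0,0,0],[0,0,0],1],[[0,0,0],[0,0,0],0],[[0,0,0],[0,0,0],0],[[0,0,0],[0,0,0],0],[[0,0,0],[0,0,0],0]]'
python3 -m inch '[[[0,0,0],[0,0,0],0],[[0,0,0],[0,0,0],0],[[0,0,0],[0,0,0],0],[[0,0,0],[0,0,0],0]]'
python3 -m inch '[[[0,0,-0.01],[0,0,0],0],[[0,0,-0.03],[0,0,0],0],[[0,0,-0.04],[0,0,0],0],[[0,0,-0.04],[0,0,0],0],[[0,0,0],[0,0,0],0],[[0,0,0],[0,0,0],0]]'
python3 - <<'E'
from h import *
# lid yaw options: keep lid axes = tub axes
s,p,r=tool(); print(p, delta([*TC,.0],TY))
E
```

```text
time: 24.95
tool_pos: [0.5036, 0.3277, 0.061]
tool_rot: [0.0, 0.683, 0.73, 0.001]
contact_force: [-1.0, 0.3, -0.1]
gripper_width: 0.33
grasp_force: 0.0
time: 25.35
tool_pos: [0.5035, 0.3277, 0.0608]
tool_rot: [0.0, 0.683, 0.73, 0.001]
contact_force: [-0.4, -1.2, 6.0]
gripper_width: 0.196
grasp_force: 60.3
time: 25.95
tool_pos: [0.503, 0.3273, 0.1801]
tool_rot: [0.0, 0.683, 0.73, 0.0]
contact_force: [0.2, 0.1, -5.1]
gripper_width: 0.199
grasp_force: 59.5
[0.50296253 0.32732889 0.18005926] (array([-0.3503,  0.0564,  0.18  ]), array([ 0.0008, -0.0003, -0.0629]))
```

```bash
python3 -m inch '[[[0,0,0],[0,0,-0.0629],0],[[-0.03,0.009,-0.01],[0,0,0],0],[[-0.04,0.0085,0],[0,0,0],0],[[-0.047,0.0085,0],[0,0,0],0],[[-0.047,0.0085,0],[0,0,0],0],[[-0.047,0,0],[0,0,0],0],[[-0.047,0,0],[0,0,0],0],[[-0.047,0,0],[0,0,0],0]]'
python3 -m inch '[[[-0.03,0,0],[0,0,0],0],[[-0.017,0,0],[0,0,0],0],[[0,0,0],[0,0,0],0],[[0,0,0],[0,0,0],0],[[0,0,0],[0,0,0],0],[[0,0,0],[0,0,0],0]]'
python3 - <<'E'
from h import *
s,p,r=tool(); print(p,intub(p), delta([*tubw(0,.0013),.06+.0468],TY),s["grasp_force"])
im,d,pr=grab("wrist","w8.png"); P=cloud(d,pr); np.save("w8.npy",d); np.savez("w8p.npz",K=pr[0],R=pr[1],t=pr[2])
zl=p[2]-.0468+.010
m=(abs(P[...,2]-zl)<.006).astype(np.uint8); q=P[m>0]; print(zl,len(q),rect(q[:,:2]),np.median(q[:,2]))
A=np.c_[q[:,:2],np.ones(len(q))]; print(np.linalg.lstsq(A,q[:,2],rcond=None)[0])
E
```

```text
time: 26.75
tool_pos: [0.5743, 0.0276, 0.1858]
tool_rot: [-0.003, 0.66, 0.751, -0.002]
contact_force: [0.8, 0.1, -2.8]
gripper_width: 0.195
grasp_force: 59.4
time: 27.35
tool_pos: [0.5822, -0.016, 0.1893]
tool_rot: [-0.0, 0.659, 0.752, -0.0]
contact_force: [0.7, 0.4, -2.8]
gripper_width: 0.195
grasp_force: 59.4
[ 0.58215399 -0.01600588  0.18933887] [-3.56221197e-05  2.41873122e-03] (array([-0.0012,  0.0001,  0.0825]), array([-0.0006, -0.0005,  0.0019])) 59.412755370140076
0.15253887034699873 45008 (array([580.5, -10.7]), array([124.4, 172.8]), 7.55) 0.15263993022651373
[-1.12704890e-04 -9.93976814e-04  1.52715143e-01]
```

View pics/w8.png

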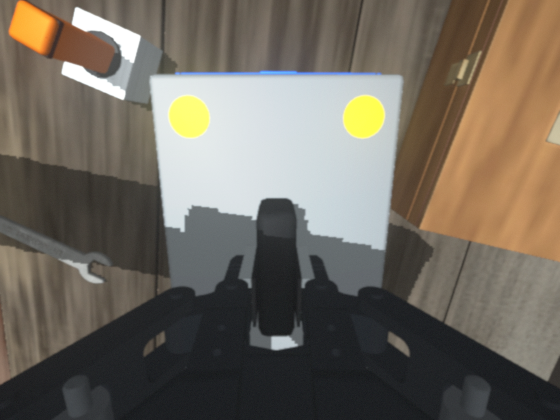

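The lid is level, its yaw matches the tub's to 0.2°, and it is 1 mm (x) and 2.3 mm (y) off; the stylus is seen at (60,35).

```bash
python3 -m inch '[[[-0.0023,0.001,0.03],[0,0,0],0],[[0,0,0.03],[0,0,0],0],[[0,0,0.01],[0,0,0],0],[[0,0,0],[0,0,0],0],[[0,0,0.005],[0,0,0],0],[[0,0,0.004],[0,0,0],0],[[0,0,0],[0,0,0],0],[[0,0,0],[0,0,0],0]]'
python3 - <<'E'
from h import *
s,p,r=tool(); print(p,intub(p),p[2]-.0468,s["contact_force"],s["ft_torque"])
E
```

```text
time: 28.2
tool_pos: [0.5842, -0.0195, 0.1115]
tool_rot: [0.001, 0.66, 0.751, 0.0]
contact_force: [0.2, 0.2, -3.1]
gripper_width: 0.194
grasp_force: 59.4
[ 0.5841547  -0.01952751  0.1115393 ] [ 0.00149617 -0.00133072] 0.06473930368152525 [ 0.1984883   0.18982411 -3.14393799] [ 0.00772263 -0.00163734  0.02059044]
```

```bash
python3 -m inch '[[[0,0,0.003],[0,0,0],0],[[0,0,0.002],[0,0,0],0],[[0,0,0],[0,0,0],0],[[0,0,0],[0,0,0],0.5],[[0,0,0],[0,0,0],0.5],[[0,0,0],[0,0,0],0.5],[[0,0,0],[0,0,0],0.5]]'
python3 -m inch '[[[0,0,-0.02],[0,0,0],0.5],[[0,0,-0.04],[0,0,0],0.3],[[0,0,-0.04],[0,0,0],0],[[-0.04,0,-0.03],[0,0,0],0],[[-0.045,0,-0.02],[0,0,0],0],[[0,0,0],[0,0,0],0],[[0,0,0],[0,0,0],0],[[0,0,0],[0,0,0],0]]'
python3 - <<'E'
from h import *
im,d,pr=grab("wrist","w9.png"); P=cloud(d,pr)
s,p,r=tool(); print(p,intub(p),s["time"],s["gripper_width"])
b=im.astype(int); m=((abs(P[...,2]-.069)<.006)&(b.max(-1)-b.min(-1)<40)).astype(np.uint8)
yel=(b[...,0]>150)&(b[...,1]>120)&(b[...,2]<100)&(abs(P[...,2]-.07)<.008)
q=P[(m>0)]; c,wh,a=rect(q[:,:2]); print("lid",c,wh,a,intub(c/1000),np.median(q[:,2]))
n,l,st,_=cv2.connectedComponentsWithStats(yel.astype(np.uint8))
for i in range(1,n):
    if st[i,4]>40:
        k=P[l==i].mean(0); print("pad",k.round(4),intub(k).round(4),st[i,4])
E
```

```text
time: 28.9
tool_pos: [0.5839, -0.0195, 0.106]
tool_rot: [0.0, 0.66, 0.751, 0.0]
contact_force: [0.0, 0.9, -0.5]
gripper_width: 0.502
grasp_force: 0.0
time: 29.7
tool_pos: [0.594, -0.1029, 0.2544]
tool_rot: [-0.001, 0.66, 0.751, -0.0]
contact_force: [-0.6, -0.3, 0.0]
gripper_width: 0.002
grasp_force: 0.0
[ 0.59391335 -0.10260952  0.25412172] [ 0.00050213 -0.08497797] 29.75 -0.00011530379160660845
lid [747.6 -91. ] [214.9 553.7] 66.62 [ 0.15440689 -0.09320559] 0.06969978134487566
pad [ 0.5495 -0.0978  0.0698] [-0.043  -0.0745] 257
pad [ 0.6351 -0.089   0.0703] [ 0.0431 -0.0768] 74
```

View pics/w9.png

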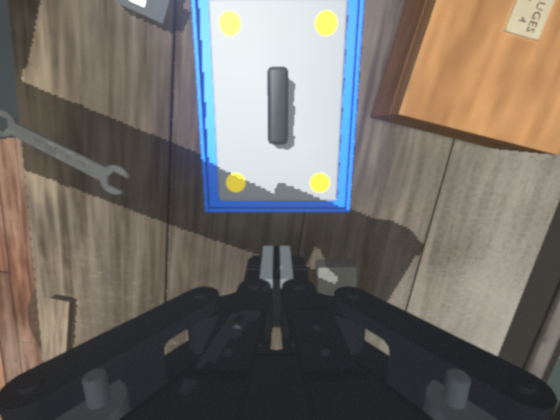

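The lid lies in the tub with pads at (230,23), (326,23), (235,182) and (320,183); its top is at z = 70 mm, so it rests on the free gasket. The fingers are shut for pressing.

```bash
python3 -m inch '[[[0.011,-0.0435,0],[0,0,0],0],[[0,0,0.045],[0,0,0],0],[[0,0,0.045],[0,0,0],0],[[0,0,0.03],[0,0,0],0],[[0,0,0.015],[0,0,0],0],[[0,0,0],[0,0,0],0],[[0,0,0],[0,0,0],0]]'
for i in 1 ; do python3 -m inch '[[[0,0,0.005],[0,0,0],0],[[0,0,0],[0,0,0],0]]' | sed -n '2p;4p'; done
python3 -m inch '[[[0,0,0.005],[0,0,0],0],[[0,0,0],[0,0,0],0]]'| sed -n '2p;4p'
python3 -m inch '[[[0,0,0.004],[0,0,0],0],[[0,0,0],[0,0,0],0]]'| sed -n '2p;4p'
```

```text
time: 30.45
tool_pos: [0.5508, -0.0982, 0.1217]
tool_rot: [0.001, 0.66, 0.751, 0.0]
contact_force: [0.3, 0.2, 0.3]
gripper_width: 0.001
grasp_force: 0.0
tool_pos: [0.5509, -0.0986, 0.117]
contact_force: [-0.4, -0.1, -0.1]
tool_pos: [0.55, -0.0984, 0.1106]
contact_force: [-0.9, 0.6, -0.1]
tool_pos: [0.5497, -0.0984, 0.1061]
contact_force: [-0.2, 0.4, -0.6]
```

```bash
python3 -m inch '[[[0,0,0.003],[0,0,0],0],[[0,0,0],[0,0,0],0]]'| sed -n '2p;4p'
python3 -m inch '[[[0,0,0.003],[0,0,0],0],[[0,0,0],[0,0,0],0]]'| sed -n '2p;4p'
python3 -m inch '[[[0,0,0.003],[0,0,0],0],[[0,0,0],[0,0,0],0]]'| sed -n '2p;4p'
```

```text
tool_pos: [0.5498, -0.0984, 0.1032]
contact_force: [-0.5, -0.3, 0.5]
tool_pos: [0.5498, -0.0983, 0.1003]
contact_force: [0.5, 0.4, -0.5]
tool_pos: [0.5498, -0.0983, 0.0973]
contact_force: [0.1, 1.2, -0.5]
```

```bash
python3 - <<'E'
from plant import manip
s=manip.state(); print(s["tool_pos"],s["contact_force"])
E
```

```text
[ 0.54980313 -0.09834417  0.09729084] [ 0.09699819  1.19660673 -0.50026996]
```

```bash
python3 -m inch '[[[0,0,0.003],[0,0,0],0],[[0,0,0],[0,0,0],0]]'| sed -n '2p;4p'
python3 -m inch '[[[0,0,0.002],[0,0,0],0],[[0,0,0],[0,0,0],0]]'| sed -n '2p;4p'
python3 -m inch '[[[0,0,0.002],[0,0,0],0],[[0,0,0],[0,0,0],0]]'| sed -n '2p;4p'
```

```text
tool_pos: [0.5498, -0.0983, 0.0942]
contact_force: [0.2, -0.2, -0.3]
tool_pos: [0.5502, -0.0985, 0.0937]
contact_force: [-2.5, 0.0, 5.4]
tool_pos: [0.5502, -0.0986, 0.0925]
contact_force: [-5.4, 0.7, 9.2]
```

```bash
python3 -m inch '[[[0,0,0.002],[0,0,0],0],[[0,0,0],[0,0,0],0]]'| sed -n '2p;4p'
python3 -m inch '[[[0,0,0.002],[0,0,0],0],[[0,0,0],[0,0,0],0]]'| sed -n '2p;4p'
python3 -m inch '[[[0,0,0.002],[0,0,0],0],[[0,0,0],[0,0,0],0]]'| sed -n '2p;4p'
python3 -m inch '[[[0,0,0.002],[0,0,0],0],[[0,0,0],[0,0,0],0]]'| sed -n '2p;4p'
```

```text
tool_pos: [0.5507, -0.0988, 0.0911]
contact_force: [-5.2, 0.9, 10.5]
tool_pos: [0.5511, -0.0989, 0.0901]
contact_force: [-7.2, 0.6, 16.5]
tool_pos: [0.5515, -0.099, 0.09]
contact_force: [-11.0, 1.6, 23.7]
tool_pos: [0.5522, -0.0991, 0.0898]
contact_force: [-13.8, 2.9, 32.3]
```

```bash
python3 -m inch '[[[0,0,-0.03],[0,0,0],0],[[0,0.043,0],[0,0,0],0],[[0,0.043,0],[0,0,0],0],[[0,0,0],[0,0,0],0],[[0,0,0.012],[0,0,0],0],[[0,0,0.006],[0,0,0],0],[[0,0,0.003],[0,0,0],0],[[0,0,0.003],[0,0,0],0]]'
python3 -m inch '[[[0,0,0.002],[0,0,0],0],[[0,0,0.002],[0,0,0],0],[[0,0,0.001],[0,0,0],0],[[0,0,0.001],[0,0,0],0],[[0,0,0.001],[0,0,0],0],[[0,0,0],[0,0,0],0],[[0,0,0],[0,0,0],0]]'
python3 -c "
from h import *
print(intub(tool()[1]))"
```

```text
time: 33.85
tool_pos: [0.6345, -0.0875, 0.0898]
tool_rot: [-0.0, 0.66, 0.751, -0.0]
contact_force: [-5.2, 1.5, 13.2]
gripper_width: 0.001
grasp_force: 6.7
time: 34.55
tool_pos: [0.6348, -0.0875, 0.0894]
tool_rot: [-0.001, 0.66, 0.751, -0.001]
contact_force: [-19.6, 4.0, 37.3]
gripper_width: -0.003
grasp_force: 18.2
[ 0.04302319 -0.07527234]
```

```bash
python3 -m inch '[[[0,0,-0.03],[0,0,0],0],[[0.049,0,0],[0,0,0],0],[[0.049,0,0],[0,0,0],0],[[0.049,0,0],[0,0,0],0],[[0,0,0],[0,0,0],0],[[0,0,0.01],[0,0,0],0],[[0,0,0.006],[0,0,0],0],[[0,0,0.003],[0,0,0],0]]'
python3 -m inch '[[[0,0,0.003],[0,0,0],0],[[0,0,0.002],[0,0,0],0],[[0,0,0.002],[0,0,0],0],[[0,0,0.002],[0,0,0],0],[[0,0,0.0015],[0,0,0],0],[[0,0,0],[0,0,0],0],[[0,0,0],[0,0,0],0]]'
python3 -c "
from h import *
print(intub(tool()[1]))"
```

```text
time: 35.35
tool_pos: [0.616, 0.0575, 0.0927]
tool_rot: [-0.001, 0.661, 0.75, -0.0]
contact_force: [-4.9, 2.8, 11.1]
gripper_width: 0.003
grasp_force: 5.3
time: 36.05
tool_pos: [0.6176, 0.0576, 0.0897]
tool_rot: [-0.001, 0.661, 0.75, 0.0]
contact_force: [-17.7, 4.1, 37.5]
gripper_width: 0.001
grasp_force: 18.3
[0.04461823 0.07086226]
```

Now pad 0 (near left), then once more round.

```bash
python3 -m inch '[[[0,0,-0.03],[0,0,0],0],[[0,-0.043,0],[0,0,0],0],[[0,-0.043,0],[0,0,0],0],[[0,0,0],[0,0,0],0],[[0,0,0.01],[0,0,0],0],[[0,0,0.006],[0,0,0],0],[[0,0,0.003],[0,0,0],0],[[0,0,0.003],[0,0,0],0]]'
python3 -m inch '[[[0,0,0.002],[0,0,0],0],[[0,0,0.002],[0,0,0],0],[[0,0,0.002],[0,0,0],0],[[0,0,0.001],[0,0,0],0],[[0,0,0],[0,0,0],0],[[0,0,0],[0,0,0],0],[[0,0,0],[0,0,0],0]]'
python3 -m inch '[[[0,0,-0.03],[0,0,0],0],[[-0.049,0,0],[0,0,0],0],[[-0.049,0,0],[0,0,0],0],[[-0.049,0,0],[0,0,0],0],[[0,0,0],[0,0,0],0],[[0,0,0.01],[0,0,0],0],[[0,0,0.006],[0,0,0],0],[[0,0,0.003],[0,0,0],0]]'
python3 -m inch '[[[0,0,0.003],[0,0,0],0],[[0,0,0.003],[0,0,0],0],[[0,0,0.002],[0,0,0],0],[[0,0,0.001],[0,0,0],0],[[0,0,0.001],[0,0,0],0],[[0,0,0],[0,0,0],0]]'
python3 -c "
from h import *
print(intub(tool()[1]))"
```

```text
time: 36.85
tool_pos: [0.5319, 0.0468, 0.091]
tool_rot: [-0.001, 0.66, 0.751, -0.001]
contact_force: [-6.5, -1.3, 10.1]
gripper_width: 0.003
grasp_force: 5.1
time: 37.55
tool_pos: [0.5321, 0.0469, 0.0889]
tool_rot: [-0.001, 0.66, 0.751, -0.002]
contact_force: [-21.4, -1.4, 36.0]
gripper_width: 0.004
grasp_force: 17.8
time: 38.35
tool_pos: [0.5492, -0.0969, 0.0923]
tool_rot: [-0.001, 0.659, 0.752, -0.001]
contact_force: [-0.3, -0.2, -1.0]
gripper_width: 0.0
grasp_force: 0.0
time: 38.95
tool_pos: [0.5502, -0.0974, 0.0889]
tool_rot: [-0.001, 0.66, 0.752, -0.0]
contact_force: [-14.0, 5.9, 26.5]
gripper_width: -0.001
grasp_force: 13.2
[-0.0422151  -0.07421772]
```

```bash
python3 -m inch '[[[0,0,-0.04],[0,0,0],0],[[0,0.021,-0.045],[0,0,0],0],[[0,0.021,-0.045],[0,0,0],0],[[-0.035,0,-0.03],[0,0,0],0],[[-0.035,0,-0.02],[0,0,0],0],[[0,0,0],[0,0,0],0],[[0,0,0],[0,0,0],0],[[0,0,0],[0,0,0],0]]'
cat >> h.py <<'E'
def lidplane(d,pr,off=0.):
    P=cloud(d,pr); e=P[...,:2]-TC; u=e[...,0]*np.cos(TY)+e[...,1]*np.sin(TY); v=-e[...,0]*np.sin(TY)+e[...,1]*np.cos(TY)
    m=(abs(u)<.052)&(abs(v)<.084)&((abs(u)>.016)|(abs(v)>.045))&(abs(P[...,2]-.067)<.008)
    A=np.c_[u[m],v[m],np.ones(m.sum())]; c=np.linalg.lstsq(A,P[...,2][m],rcond=None)[0]
    L=(abs(abs(u)-.076)<.0008)&(abs(v)<.09)&(abs(P[...,2]-.062)<.004)
    print("n",m.sum(),"centre",c[2].round(4),[(k,round(c@np.array([*k,1]),4)) for k in((-.043,.072),(-.043,-.072),(.043,.072),(.043,-.072))],"lip",L.sum(),np.median(P[...,2][L]))
    return P,u,v
E
python3 - <<'E'
from h import *
for n in ("wrist","top","side"):
    im,d,pr=grab(n,n+"10.png"); P,u,v=lidplane(d,pr)
    b=im.astype(int); m=(b.max(-1)-b.min(-1)<40)&(abs(P[...,2]-.066)<.003)&(abs(u)<.069)&(abs(v)<.099)
    q=np.stack([u[m],v[m]],1); print(rect(q), tool()[1])
    cv2.imwrite("x.png",im)
E
```

```text
time: 39.75
tool_pos: [0.6001, -0.1612, 0.2626]
tool_rot: [-0.001, 0.66, 0.751, -0.0]
contact_force: [-0.8, -0.4, -0.6]
gripper_width: 0.001
grasp_force: 0.0
n 11240 centre 0.0646 [((-0.043, 0.072), np.float64(0.0644)), ((-0.043, -0.072), np.float64(0.0646)), ((0.043, 0.072), np.float64(0.0647)), ((0.043, -0.072), np.float64(0.0649))] lip 460 0.062387324569689095
(array([  2.7, -29. ]), array([121.6, 127.7]), 0.1) [ 0.60000402 -0.16106957  0.26241405]
n 2046 centre 0.0648 [((-0.043, 0.072), np.float64(0.0646)), ((-0.043, -0.072), np.float64(0.0647)), ((0.043, 0.072), np.float64(0.0649)), ((0.043, -0.072), np.float64(0.0651))] lip 54 0.06196476917622179
(array([4. , 0.2]), array([181.4, 120.8]), 89.96) [ 0.60004383 -0.16107978  0.26249161]
n 1469 centre 0.0647 [((-0.043, 0.072), np.float64(0.0646)), ((-0.043, -0.072), np.float64(0.0646)), ((0.043, 0.072), np.float64(0.0647)), ((0.043, -0.072), np.float64(0.0647))] lip 78 0.06142598577767861
(array([ 3., -4.]), array([184.3, 120.6]), 89.7) [ 0.60013401 -0.16121658  0.26272564]
```

```bash
python3 -c "
from h import *
print(delta([*tubw(.045,-.074),.11],TY))"
```

```text
(array([0.0696, 0.0463, 0.1527]), array([-0.0021, -0.0013,  0.0014]))
```

```bash
python3 -m inch '[[[0.034,0.023,0],[0,0,0],0],[[0.0345,0.023,0],[0,0,0],0],[[0,0,0.045],[0,0,0],0],[[0,0,0.045],[0,0,0],0],[[0,0,0.04],[0,0,0],0],[[0,0,0.022],[0,0,0],0],[[0,0,0],[0,0,0],0],[[0,0,0.015],[0,0,0],0]]'
python3 -m inch '[[[0,0,0.006],[0,0,0],0],[[0,0,0.004],[0,0,0],0],[[0,0,0.003],[0,0,0],0],[[0,0,0],[0,0,0],0],[[0,0,0],[0,0,0],0],[[0,0,0],[0,0,0],0]]'
```

```text
time: 40.7
tool_pos: [0.6393, -0.0886, 0.0994]
tool_rot: [0.002, 0.66, 0.751, 0.001]
contact_force: [0.6, -0.2, 0.6]
gripper_width: 0.003
grasp_force: 0.0
time: 41.3
tool_pos: [0.6383, -0.0887, 0.089]
tool_rot: [0.0, 0.66, 0.751, 0.0]
contact_force: [-9.5, 2.4, 16.0]
gripper_width: 0.003
grasp_force: 8.0
```

Press to ~38 N here, then pads 2, 0 and 1.

```bash
python3 -m inch '[[[0,0,0.003],[0,0,0],0],[[0,0,0.002],[0,0,0],0],[[0,0,0],[0,0,0],0],[[0,0,0],[0,0,0],0]]' | sed -n '2p;4p'
python3 -m inch '[[[0,0,-0.03],[0,0,0],0],[[0.049,0,0],[0,0,0],0],[[0.049,0,0],[0,0,0],0],[[0.047,0,0],[0,0,0],0],[[0,0,0],[0,0,0],0],[[0,0,0.018],[0,0,0],0],[[0,0,0.006],[0,0,0],0],[[0,0,0.003],[0,0,0],0]]'| sed -n '2p;4p'
python3 -m inch '[[[0,0,0.003],[0,0,0],0],[[0,0,0],[0,0,0],0],[[0,0,0],[0,0,0],0]]'| sed -n '2p;4p'
python3 -m inch '[[[0,0,-0.03],[0,0,0],0],[[0,-0.043,0],[0,0,0],0],[[0,-0.043,0],[0,0,0],0],[[0,0,0],[0,0,0],0],[[0,0,0.018],[0,0,0],0],[[0,0,0.006],[0,0,0],0],[[0,0,0.003],[0,0,0],0],[[0,0,0.002],[0,0,0],0]]'| sed -n '2p;4p'
python3 -m inch '[[[0,0,0],[0,0,0],0],[[0,0,0],[0,0,0],0]]'| sed -n '2p;4p'
python3 -m inch '[[[0,0,-0.03],[0,0,0],0],[[-0.049,0,0],[0,0,0],0],[[-0.049,0,0],[0,0,0],0],[[-0.047,0,0],[0,0,0],0],[[0,0,0],[0,0,0],0],[[0,0,0.018],[0,0,0],0],[[0,0,0.006],[0,0,0],0],[[0,0,0.003],[0,0,0],0]]'| sed -n '2p;4p'
python3 -m inch '[[[0,0,0.002],[0,0,0],0],[[0,0,0],[0,0,0],0],[[0,0,0],[0,0,0],0]]'| sed -n '2p;4p'
```

```text
tool_pos: [0.6385, -0.0887, 0.0889]
contact_force: [-21.6, 4.7, 38.3]
tool_pos: [0.6202, 0.0556, 0.0889]
contact_force: [-19.6, 4.7, 39.6]
tool_pos: [0.6203, 0.0556, 0.0888]
contact_force: [-22.8, 4.2, 40.7]
tool_pos: [0.5346, 0.0434, 0.0888]
contact_force: [-31.9, 0.3, 57.3]
tool_pos: [0.5346, 0.0434, 0.0888]
contact_force: [-26.8, -0.0, 47.3]
tool_pos: [0.5534, -0.1009, 0.0888]
contact_force: [-20.2, 0.4, 41.5]
tool_pos: [0.5534, -0.1009, 0.0889]
contact_force: [-20.1, -0.0, 37.5]
```

Every corner is hard home (tip at 63.8–63.9 mm under about 40 N). On to the stylus.

```bash
python3 -m inch '[[[0,0,-0.045],[0,0,0],0],[[0,0,-0.045],[0,0,0],0],[[0,0,-0.045],[0,0,0],0],[[0.029,-0.027,-0.03],[0,0,0],1],[[0.029,-0.027,-0.02],[0,0,0],1],[[0.029,-0.027,0],[0,0,0],1],[[0.029,-0.027,0],[0,0,0],1],[[0,0,0],[0,0,0],1]]'
python3 -m inch '[[[0,0,0],[0,0,0],1],[[0,0,0],[0,0,0],1],[[0,0,0],[0,0,0],1]]'
python3 - <<'E'
from h import *
im,d,pr=grab("wrist","w11.png"); P=cloud(d,pr); b=im.astype(int)
s,p,r=tool(); print(s["time"],p,s["joint_pos"])
near=np.hypot(P[...,0]-.43,P[...,1]-.085)<.06
for z0,z1,n in((.113,.124,"top"),(.046,.051,"stand"),(.06,.108,"side")):
    m=near&(P[...,2]>z0)&(P[...,2]<z1); q=P[m]; print(n,len(q),rect(q[:,:2]),np.median(q[:,2]))
lidplane(d,pr)
E
```

```text
time: 45.7
tool_pos: [0.4279, 0.0039, 0.2663]
tool_rot: [-0.0, 0.659, 0.752, 0.0]
contact_force: [0.4, -0.3, -0.2]
gripper_width: 0.846
grasp_force: 0.0
time: 46.0
tool_pos: [0.4308, 0.001, 0.2662]
tool_rot: [-0.0, 0.66, 0.751, -0.0]
contact_force: [-0.7, 0.5, 0.8]
gripper_width: 0.999
grasp_force: 0.0
46.05 [0.43078471 0.00101417 0.26614598] [-1.70716141e-01 -4.47081177e-01  2.02796019e+00 -6.03837888e-05
  1.56152315e+00 -2.98828523e-01]
top 733 (array([428.8,  85.6]), array([22.4, 22.5]), 67.16) 0.11801000516458521
stand 1400 (array([428.9,  85.7]), array([50.1, 50.1]), 74.64) 0.04840258098795166
side 21 (array([425.2,  75.2]), array([ 0.4, 16.4]), 68.45) 0.08128443933082448
n 9141 centre 0.0647 [((-0.043, 0.072), np.float64(0.0646)), ((-0.043, -0.072), np.float64(0.0646)), ((0.043, 0.072), np.float64(0.0647)), ((0.043, -0.072), np.float64(0.0648))] lip 503 0.06232450815153522
```

View pics/w11.png

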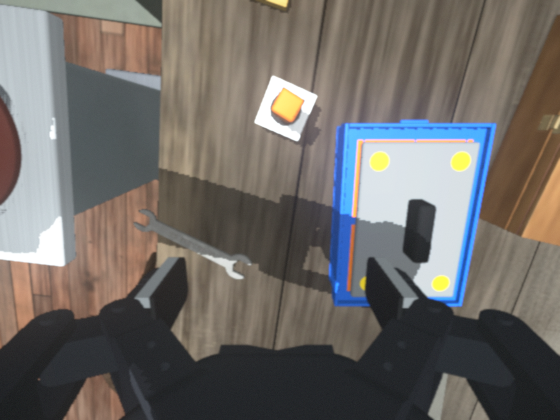

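The stylus stands at (287,105), top at z = 118 mm at (428.8, 85.6) mm, its faces turned 22.8°. The lid is level.

```bash
python3 -m inch '[[[0.042,0.0045,0],[0,0,0],0.6],[[0.042,0.0045,0],[0,0,0],0.6],[[0,0,0],[0,0,0.132],0.6],[[0,0,0],[0,0,0.132],0.6],[[0,0,0],[0,0,0.132],0.6],[[0,0,0],[0,0,0.132],0.6],[[0,0,0],[0,0,0],0.6],[[0,0,0],[0,0,0],0.6]]'
python3 -c "
from h import *
print(delta([.4288,.0856,.089],np.radians(-22.84)),manip.state()['joint_pos'])"
```

```text
time: 46.85
tool_pos: [0.4287, 0.0857, 0.2661]
tool_rot: [-0.0, 0.833, 0.554, -0.0]
contact_force: [-0.4, 0.1, -0.2]
gripper_width: 0.597
grasp_force: 0.0
(array([-0.    ,  0.0002,  0.1771]), array([-0.0005,  0.0003,  0.0016])) [ 2.67441157e-02 -4.28963588e-01  2.01529103e+00 -5.02066005e-06
  1.55586140e+00  4.23729908e-01]
```

```bash
python3 -m inch '[[[0,0,0.045],[0,0,0],0.6],[[0,0,0.045],[0,0,0],0.6],[[0,0,0.045],[0,0,0],0.6],[[0,0,0.03],[0,0,0],0.6],[[0,0,0.012],[0,0,0],0.6],[[0,0,0],[0,0,0],0.6],[[0,0,0],[0,0,0],0.6]]'
python3 -m inch '[[[0,0,0],[0,0,0],0],[[0,0,0],[0,0,0],0],[[0,0,0],[0,0,0],0],[[0,0,0],[0,0,0],0],[[0,0,0],[0,0,0],0],[[0,0,0],[0,0,0],0]]'
```

```text
time: 47.55
tool_pos: [0.4297, 0.0859, 0.0909]
tool_rot: [0.001, 0.833, 0.553, 0.001]
contact_force: [0.2, -0.6, 0.8]
gripper_width: 0.599
grasp_force: 0.0
time: 48.15
tool_pos: [0.4299, 0.086, 0.0913]
tool_rot: [0.001, 0.833, 0.553, 0.002]
contact_force: [0.5, -0.1, 6.6]
gripper_width: 0.244
grasp_force: 59.3
```

```bash
python3 -m inch '[[[0,0,-0.01],[0,0,0],0],[[0,0,-0.03],[0,0,0],0],[[0,0,-0.04],[0,0,0],0],[[0,0,-0.03],[0,0,0],0],[[0,0,0],[0,0,-0.132],0],[[0,0,0],[0,0,-0.132],0],[[0,0,0],[0,0,-0.132],0],[[0,0,0],[0,0,-0.132],0]]'
python3 -m inch '[[[0,0,0],[0,0,0],0],[[0,0,0],[0,0,0],0],[[0,0,0],[0,0,0],0]]'
python3 - <<'E'
from h import *
s,p,r=tool(); print(s["time"],p,r.as_matrix().round(3),s["grasp_force"])
for c in ("wrist","side"):
    im,d,pr=grab(c,c+"12.png"); P=cloud(d,pr)
    tip=p+r.apply([0,0,.083]); print(c,"expected tip px",proj(tip,pr),tip)
    m=(np.hypot(P[...,0]-tip[0],P[...,1]-tip[1])<.03)&(P[...,2]>.09)&(P[...,2]<.26)
    for z in np.arange(tip[2]-.01,tip[2]+.12,.01):
        k=P[m&(abs(P[...,2]-z)<.005)]
        if len(k)>3: print(round(z,3),len(k),((k.min(0)+k.max(0))/2).round(4)[:2],(k.max(0)-k.min(0)).round(4)[:2])
    for n in("stylus_tip","stylus_grip"): print(n,[(np.round(x["point"],4).tolist(),round(x["score"],2)) for x in manip.look_for(c,n)][:2])
u,v=proj(tip,cam("side")).astype(int); im=cv2.imread("pics/side12.png"); cv2.imwrite("pics/s12.png",cv2.resize(im[v-80:v+40,u-80:u+80],None,fx=4,fy=4)); print(u,v)
E
```

```text
time: 48.95
tool_pos: [0.428, 0.086, 0.1995]
tool_rot: [-0.0, 0.658, 0.753, -0.0]
contact_force: [-0.2, -0.4, -1.5]
gripper_width: 0.251
grasp_force: 58.6
time: 49.25
tool_pos: [0.4283, 0.086, 0.1993]
tool_rot: [-0.0, 0.661, 0.751, -0.0]
contact_force: [-0.3, 0.4, -0.3]
gripper_width: 0.254
grasp_force: 58.6
49.25 [0.42825431 0.08596605 0.19930051] [[-0.127  0.992 -0.   ]
 [ 0.992  0.127 -0.   ]
 [-0.    -0.    -1.   ]] 58.621811270713806
wrist expected tip px [277.55411601 224.51590847] [0.42824519 0.08596342 0.11630051]
0.156 593 [0.427  0.0943] [0.0321 0.0161]
0.166 270 [0.4279 0.0948] [0.0273 0.012 ]
0.176 377 [0.4266 0.0936] [0.0426 0.0095]
0.186 826 [0.4267 0.0931] [0.0483 0.0103]
0.196 1038 [0.4265 0.0933] [0.0482 0.0104]
0.206 1083 [0.4265 0.0932] [0.0483 0.0104]
0.216 1826 [0.4275 0.0863] [0.0584 0.03  ]
0.226 5300 [0.4282 0.0875] [0.0599 0.0285]
stylus_tip [([0.4268, 0.0987, 0.2182], 0.68)]
stylus_grip [([0.4254, 0.0915, 0.2243], 0.9)]
side expected tip px [223.54644863 200.17176649] [0.42824519 0.08596342 0.11630051]
0.126 6 [0.429  0.0828] [0.0035 0.0056]
0.136 7 [0.4288 0.0819] [0.01   0.0037]
0.146 12 [0.4293 0.0809] [0.0103 0.0095]
0.156 38 [0.4282 0.0809] [0.0302 0.0249]
0.166 39 [0.4287 0.0761] [0.0305 0.0197]
0.176 34 [0.4299 0.075 ] [0.0344 0.0086]
0.186 65 [0.4291 0.0793] [0.0493 0.0193]
0.196 71 [0.4294 0.0772] [0.0489 0.0136]
0.206 65 [0.4293 0.0762] [0.0469 0.0112]
0.216 73 [0.4291 0.0751] [0.0533 0.0174]
0.226 120 [0.4286 0.0819] [0.058  0.0266]
stylus_tip [([0.4294, 0.0751, 0.1886], 0.64), ([0.5867, -0.0409, 0.0595], 0.27)]
stylus_grip [([0.4338, 0.077, 0.1878], 0.75)]
223 200
```

View pics/s12.png

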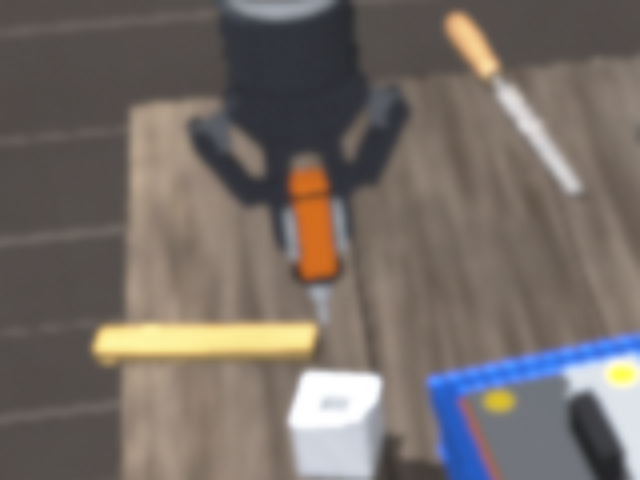

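View pics/wrist12.png

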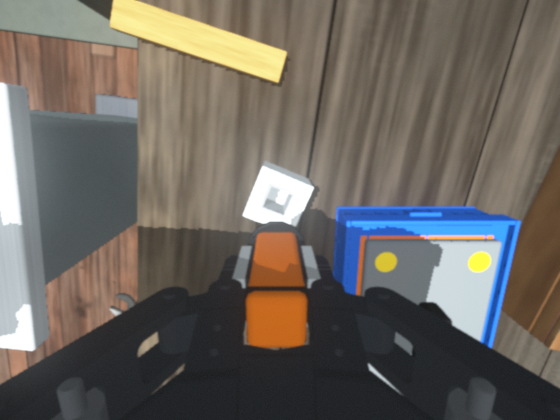

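The side crop has the tip at about (322,325) (full-frame 223.5,201), right at the predicted pixel, so the stylus hangs straight. The wrist view shows the handle square in the pads at (275,290).

```bash
python3 -m inch '[[[-0.024,0.0355,0],[0,0,0],0],[[-0.024,0.0355,0],[0,0,0],0],[[0,0,0.02],[0,0,0],0],[[0,0,0.015],[0,0,0],0],[[0,0,0],[0,0,0],0],[[0,0,0],[0,0,0],0],[[0,0,0],[0,0,0],0]]'
python3 - <<'E'
from h import *
s,p,r=tool(); print(s["time"],p,intub(p),delta([*tubw(-.0685,.075),.137],TY),s["grasp_force"])
tip=p+r.apply([0,0,.083])
im,d,pr=grab("side"); u,v=proj(tip,pr); print(u,v,proj([*tubw(-.0685,.075),.054],pr))
u,v=int(u),int(v); cv2.imwrite("pics/s13.png",cv2.resize(im[v-50:v+40,u-60:u+60,::-1],None,fx=6,fy=6,interpolation=cv2.INTER_CUBIC))
E
```

```text
time: 50.25
tool_pos: [0.505, 0.0478, 0.1651]
tool_rot: [0.001, 0.66, 0.751, 0.0]
contact_force: [-0.3, -0.7, -1.0]
gripper_width: 0.247
grasp_force: 59.2
50.25 [0.50497271 0.0478445  0.1650971 ] [-0.06837599  0.07565407] (array([-0.0006, -0.0002,  0.0281]), array([0.0014, 0.0002, 0.0007])) 59.161248207092285
255.62253915923804 215.88502692808117 [256.10648316 224.18012834]
```

View pics/s13.png

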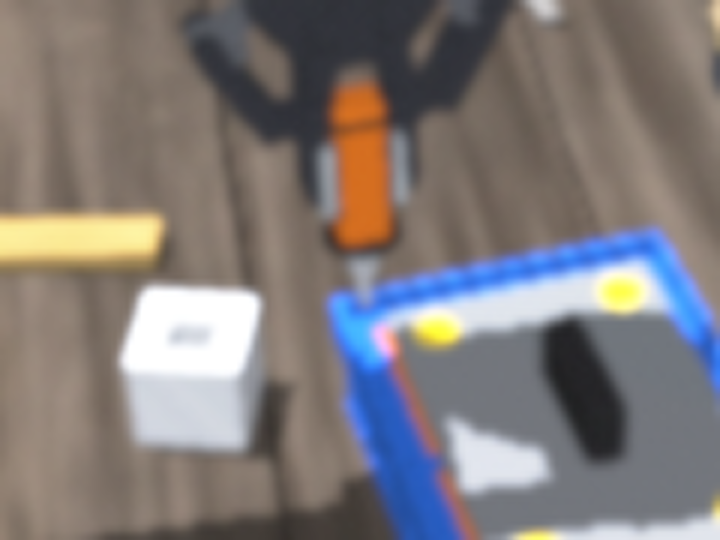

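The tip is at crop (365,303), i.e. (256,216.5), right over the near-left groove end as predicted. I lower to contact.

```bash
python3 -m inch '[[[0.002,0,0.01],[0,0,0],0],[[0,0,0.008],[0,0,0],0],[[0,0,0.004],[0,0,0],0],[[0,0,0],[0,0,0],0],[[0,0,0],[0,0,0],0]]' | sed -n '2p;4p'
python3 -m inch '[[[0,0,0.002],[0,0,0],0],[[0,0,0],[0,0,0],0],[[0,0,0],[0,0,0],0]]' | sed -n '2p;4p'
python3 -m inch '[[[0,0,0.002],[0,0,0],0],[[0,0,0],[0,0,0],0],[[0,0,0],[0,0,0],0]]' | sed -n '2p;4p'
python3 -m inch '[[[0,0,0.0015],[0,0,0],0],[[0,0,0],[0,0,0],0],[[0,0,0],[0,0,0],0]]' | sed -n '2p;4p'
```

```text
tool_pos: [0.5046, 0.0495, 0.142]
contact_force: [-0.5, 0.1, -0.9]
tool_pos: [0.5048, 0.0494, 0.1404]
contact_force: [-0.3, -0.9, -0.9]
tool_pos: [0.5046, 0.0494, 0.1382]
contact_force: [-0.0, -0.6, -0.1]
tool_pos: [0.5049, 0.0495, 0.137]
contact_force: [-0.1, -0.1, 1.0]
```

```bash
python3 -m inch '[[[0,0,0.0008],[0,0,0],0],[[0,0,0],[0,0,0],0],[[0,0,0],[0,0,0],0]]'
python3 -c "
from h import *
print(intub(tool()[1]),delta([*tubw(-.0685,.075),.137],TY))"
```

```text
time: 52.0
tool_pos: [0.505, 0.0494, 0.1367]
tool_rot: [0.0, 0.66, 0.751, 0.0]
contact_force: [-1.9, -0.6, 5.1]
gripper_width: 0.249
grasp_force: 59.8
[-0.06810283  0.07722125] (array([-0.0022, -0.0004, -0.0003]), array([0.0007, 0.0002, 0.0001]))
```

Bottom contact at the predicted height (5 N). Now I trace at 3 mm per row.

```bash
python3 -m inch '[[[-0.003,0,-0.0003],[0,0,0],0],[[-0.003,0,0],[0,0,0],0],[[-0.003,0,0],[0,0,0],0],[[-0.003,0,0],[0,0,0],0],[[-0.003,0,0],[0,0,0],0],[[-0.003,0,0],[0,0,0],0],[[-0.003,0,0],[0,0,0],0],[[-0.003,0,0],[0,0,0],0]]'
python3 -c "
from h import *
print(intub(tool()[1]))"
```

```text
time: 52.8
tool_pos: [0.5081, 0.0262, 0.1366]
tool_rot: [-0.0, 0.66, 0.751, 0.001]
contact_force: [-1.1, 6.3, 4.9]
gripper_width: 0.247
grasp_force: 59.8
[-0.06806135  0.05378338]
```

```bash
for k in 1; do python3 -m inch '[[[-0.003,0,-0.0002],[0,0,0],0],[[-0.003,0,0],[0,0,0],0],[[-0.003,0,0],[0,0,0],0],[[-0.003,0,0],[0,0,0],0],[[-0.003,0,0],[0,0,0],0],[[-0.003,0,0],[0,0,0],0],[[-0.003,0,0],[0,0,0],0],[[-0.003,0,0],[0,0,0],0]]'; done
python3 -m inch '[[[-0.003,0,0],[0,0,0],0],[[-0.003,0,0],[0,0,0],0],[[-0.003,0,0],[0,0,0],0],[[-0.003,0,0],[0,0,0],0],[[-0.003,0,0],[0,0,0],0],[[-0.003,0,0],[0,0,0],0],[[-0.003,0,0],[0,0,0],0],[[-0.003,0,0],[0,0,0],0]]'
python3 -c "
from h import *
s,p,r=tool();print(intub(p),r.as_matrix()[:,2])"
```

```text
time: 53.6
tool_pos: [0.511, 0.0021, 0.1367]
tool_rot: [-0.0, 0.66, 0.751, 0.001]
contact_force: [-0.9, 5.1, 5.6]
gripper_width: 0.252
grasp_force: 59.8
time: 54.4
tool_pos: [0.514, -0.0216, 0.1366]
tool_rot: [-0.001, 0.66, 0.751, 0.001]
contact_force: [-0.6, 4.8, 5.7]
gripper_width: 0.247
grasp_force: 59.8
[-0.06836294  0.00559975] [-6.35218717e-05  1.56865308e-03 -9.99998768e-01]
```

```bash
python3 -m inch '[[[-0.003,0,0],[0,0,0],0],[[-0.003,0,0],[0,0,0],0],[[-0.003,0,0],[0,0,0],0],[[-0.003,0,0],[0,0,0],0],[[-0.003,0,0],[0,0,0],0],[[-0.003,0,0],[0,0,0],0],[[-0.003,0,0],[0,0,0],0],[[-0.003,0,0],[0,0,0],0]]' | sed -n '2p;4,6p'
python3 -m inch '[[[-0.003,0,0],[0,0,0],0],[[-0.003,0,0],[0,0,0],0],[[-0.003,0,0],[0,0,0],0],[[-0.003,0,0],[0,0,0],0],[[-0.003,0,0],[0,0,0],0],[[-0.003,0,0],[0,0,0],0],[[-0.003,0,0],[0,0,0],0],[[-0.003,0,0],[0,0,0],0]]' | sed -n '2p;4,6p'
python3 -m inch '[[[-0.003,0,0],[0,0,0],0],[[-0.003,0,0],[0,0,0],0],[[-0.003,0,0],[0,0,0],0],[[-0.003,0,0],[0,0,0],0],[[-0.003,0,0],[0,0,0],0],[[-0.003,0,0],[0,0,0],0],[[-0.003,0,0],[0,0,0],0],[[-0.003,0,0],[0,0,0],0]]' | sed -n '2p;4,6p'
python3 -m inch '[[[-0.003,0,0],[0,0,0],0],[[-0.003,0,0],[0,0,0],0],[[-0.003,0,0],[0,0,0],0],[[-0.003,0,0],[0,0,0],0],[[0,0,0],[0,0,0],0]]' | sed -n '2p;4,6p'
python3 -c "
from h import *
s,p,r=tool();print(intub(p),r.as_matrix()[:,2])"
```

```text
tool_pos: [0.517, -0.0453, 0.1366]
contact_force: [-0.6, 5.4, 5.5]
gripper_width: 0.247
grasp_force: 59.9
tool_pos: [0.52, -0.0691, 0.1366]
contact_force: [-0.9, 6.2, 6.0]
gripper_width: 0.249
grasp_force: 59.9
tool_pos: [0.523, -0.0928, 0.1366]
contact_force: [-0.9, 5.8, 5.1]
gripper_width: 0.246
grasp_force: 59.9
tool_pos: [0.5247, -0.1059, 0.1367]
contact_force: [0.2, 0.8, 4.5]
gripper_width: 0.254
grasp_force: 59.8
[-0.06854402 -0.07939781] [-2.48362755e-04 -1.25336209e-03 -9.99999184e-01]
```

The full run is done with about 5 N of contact all along. Now back to the stand.

```bash
python3 -m inch '[[[0,0,-0.02],[0,0,0],0],[[0,0,-0.04],[0,0,0],0],[[0.0405,-0.0141,-0.015],[0,0,0],0],[[0.0405,-0.0141,0],[0,0,0],0],[[0.0405,-0.0141,0],[0,0,0],0],[[0.0405,-0.0141,0],[0,0,0],0],[[0.0403,-0.0141,0],[0,0,0],0],[[0,0,0],[0,0,0],0]]'
python3 -m inch '[[[0,0,0],[0,0,0],0],[[0,0,0],[0,0,0],0],[[0,0,0],[0,0,0],0]]'
python3 - <<'E'
from h import *
s,p,r=tool(); print(s["time"],p,delta([.4288,.0857,.091],TY),s["grasp_force"])
tip=p+r.apply([0,0,.0827])
im,d,pr=grab("side"); u,v=proj(tip,pr); print("tip",u,v,"mouth",proj([.4288,.0857,.048],pr))
cv2.imwrite("pics/s14.png",cv2.resize(im[int(v)-50:int(v)+50,int(u)-60:int(u)+60,::-1],None,fx=6,fy=6,interpolation=cv2.INTER_CUBIC))
E
```

```text
time: 58.1
tool_pos: [0.4264, 0.0884, 0.2097]
tool_rot: [-0.0, 0.658, 0.753, -0.001]
contact_force: [-0.7, -0.4, -0.2]
gripper_width: 0.252
grasp_force: 59.5
time: 58.4
tool_pos: [0.4292, 0.0851, 0.2111]
tool_rot: [0.0, 0.661, 0.751, -0.001]
contact_force: [-0.1, -0.4, -0.6]
gripper_width: 0.251
grasp_force: 59.5
58.4 [0.429206   0.08508113 0.21107673] (array([ 0.0008, -0.0002,  0.1201]), array([-0.0008,  0.0008, -0.0019])) 59.49029266834259
tip 223.46763639837903 196.64532251021043 mouth [226.24902277 220.19281087]
```

View pics/s14.png

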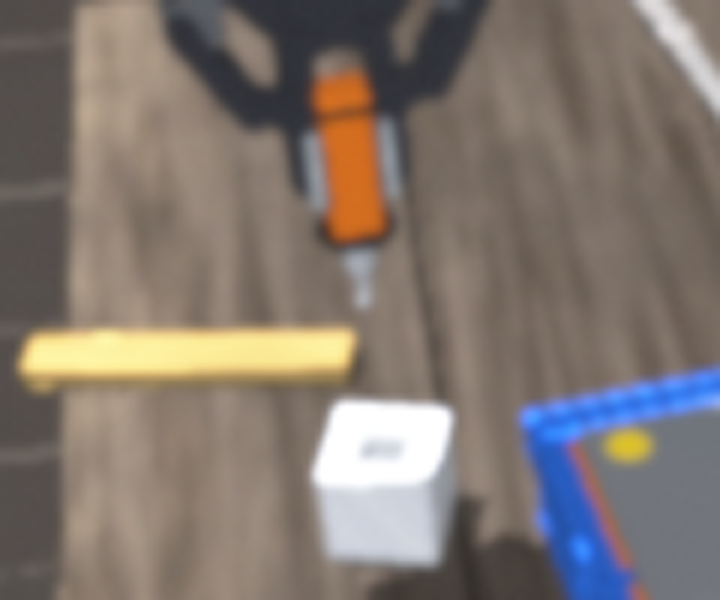

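The tip at crop (362,307), px (223.3,197.2), and the mouth at (226.7,220.7) both match prediction. I lower it in.

```bash
python3 -m inch '[[[0.0005,0,0.035],[0,0,0],0],[[0,0,0.03],[0,0,0],0],[[0,0,0.01],[0,0,0],0],[[0,0,0.01],[0,0,0],0],[[0,0,0.01],[0,0,0],0],[[0,0,0.01],[0,0,0],0],[[0,0,0],[0,0,0],0]]'
python3 -m inch '[[[0,0,0.005],[0,0,0],0],[[0,0,0.005],[0,0,0],0],[[0,0,0.003],[0,0,0],0],[[0,0,0],[0,0,0],0],[[0,0,0],[0,0,0],0]]'
```

```text
time: 59.15
tool_pos: [0.4283, 0.0868, 0.1055]
tool_rot: [-0.001, 0.66, 0.751, -0.001]
contact_force: [-0.4, -0.3, -1.3]
gripper_width: 0.249
grasp_force: 59.5
time: 59.65
tool_pos: [0.4288, 0.0868, 0.0935]
tool_rot: [0.0, 0.66, 0.751, 0.0]
contact_force: [0.5, -0.2, -1.4]
gripper_width: 0.249
grasp_force: 59.5
```

```bash
python3 -m inch '[[[0,0,0.0015],[0,0,0],0],[[0,0,0.001],[0,0,0],0],[[0,0,0],[0,0,0],0],[[0,0,0],[0,0,0],0]]'
python3 -m inch '[[[0,0,0],[0,0,0],0.5],[[0,0,0],[0,0,0],0.5],[[0,0,0],[0,0,0],0.5],[[0,0,0],[0,0,0],0.5]]'
python3 -m inch '[[[0,0,-0.02],[0,0,0],0.5],[[0,0,-0.04],[0,0,0],0.5],[[0,0,-0.045],[0,0,0],0.5],[[-0.04,0,-0.02],[0,0,0],0.5],[[-0.045,0,-0.02],[0,0,0],0.5],[[0,0,0],[0,0,0],0.5],[[0,0,0],[0,0,0],0.5],[[0,0,0],[0,0,0],0.5]]'
python3 - <<'E'
from h import *
im,d,pr=grab("wrist","w15.png"); P=cloud(d,pr)
s,p,r=tool(); print(s["time"],p)
near=np.hypot(P[...,0]-.43,P[...,1]-.085)<.06
q=P[near&(P[...,2]>.1)&(P[...,2]<.14)]; print(len(q),rect(q[:,:2]),np.median(q[:,2]),np.percentile(q[:,2],[5,95])); lidplane(d,pr)
im,d,pr=grab("top"); lidplane(d,pr)
E
```

```text
time: 60.05
tool_pos: [0.429, 0.0868, 0.0914]
tool_rot: [0.0, 0.66, 0.751, 0.0]
contact_force: [-1.1, -0.3, 2.5]
gripper_width: 0.249
grasp_force: 59.9
time: 60.45
tool_pos: [0.4287, 0.0868, 0.0908]
tool_rot: [-0.0, 0.66, 0.751, -0.0]
contact_force: [-0.2, -0.2, 1.1]
gripper_width: 0.497
grasp_force: 0.0
time: 61.25
tool_pos: [0.4391, 0.0032, 0.2348]
tool_rot: [-0.001, 0.66, 0.751, -0.0]
contact_force: [-0.4, 0.1, -0.9]
gripper_width: 0.499
grasp_force: 0.0
61.3 [0.43900505 0.00342592 0.2346371 ]
924 (array([428.4,  86. ]), array([22.5, 21.5]), 7.13) 0.11805678153356929 [0.1148421  0.11933699]
n 11150 centre 0.0646 [((-0.043, 0.072), np.float64(0.0646)), ((-0.043, -0.072), np.float64(0.0646)), ((0.043, 0.072), np.float64(0.0647)), ((0.043, -0.072), np.float64(0.0647))] lip 514 0.06233744837089372
n 1930 centre 0.0646 [((-0.043, 0.072), np.float64(0.0647)), ((-0.043, -0.072), np.float64(0.0646)), ((0.043, 0.072), np.float64(0.0647)), ((0.043, -0.072), np.float64(0.0645))] lip 25 0.0620139521013195
```

View pics/w15.png

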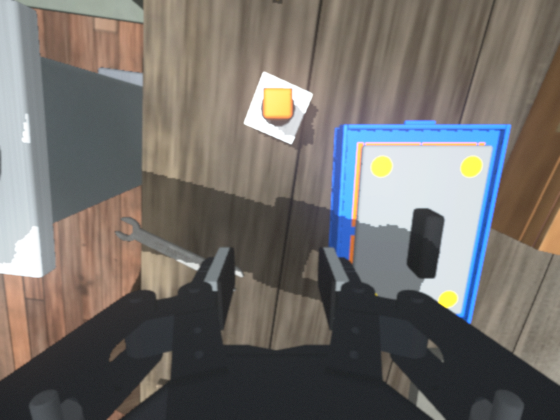

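The stylus stands upright in its stand (278,103), its top at 118 mm, and the lid is level and home. I hand the job in.

```bash
python3 -c "
from plant import manip
print(manip.job_done())"
```

```text
the job is handed in; nothing more can be done
None
```

The job is handed in at about 61 s: all four bushes are in the tub, the lid is pressed home at all four corners, the near seam was traced left to right at 3 cm/s, and the stylus is back upright in its stand; the tin and oil stone were left alone.

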